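Make up the titration tray

TASK

Make up the titration tray. First fit the blue bottle insert into the grey spill tray: tuck its far long edge under the steel lip, then lower the near edge until the insert lies flat on its ledges. Then, as seen from the robot, gently stand the brown bottle down in the left bay and the blue-capped bottle in the right bay, so that the two stay apart; on the bridge between them stand the red-capped bottle in front and the white-capped one behind it, all upright, and leave everything else on the bench alone.

Things in the scene. Friction and masses are not known exactly. Their poses are not given: they have to be found in the camera images.
- tray: Grey spill tray, fixed, 158 (x) by 264 mm (y) outside, 150 x 256 inside. Origin: centre of its underside, on the bench; x points to its far long wall, which carries a steel lip; y to the left as the robot sees it. Floor top at z = 3 mm; near and end walls 32 mm high; a ledge 14 mm wide, top at z = 18 mm, inside the near and the far long wall carries the insert.
- tray_lip (a point): Middle of the lower inner edge of the tray's fixed steel lip, at tray x = 57, z = 32 mm; axes as the tray's. The lip is 236 mm long, 3 mm thick, and covers the last 18 mm before the far wall: a slot 14 mm high over the far ledge. The near wall is too high for sliding the insert in level: it goes in tilted about 10 degrees, far edge low.
- insert_center (a point): Dark blue loose insert, about 160 g, flat on the bench: plate 140 (x) by 240 (y) by 6 mm; this point is its middle and centre of mass, 3 mm over the underside. Symmetric. Two bays 84 (x) by 80 mm (y) centred at y = +71 and -71 mm; bridge between them 62 mm wide. Collars round the bays: 3 mm thick, tops 14 mm over the underside. Lift it by gripping across the bridge, fingers in the bays.
- amber_bottle_center (a point): Brown glass bottle with black cap, 63 mm in diameter, 125 mm high, loose, upright, about 0.28 kg; this point is half-way up its axis (62.5 mm over its base). The narrow neck and cap, 33 mm in diameter, run from 82 to 125 mm over its base; z axis up along the bottle.
- clear_bottle_center (a point): Pale round bottle with blue cap, 53 mm in diameter, 95 mm high, loose, upright, about 0.16 kg; this point is half-way up its axis (47.5 mm over its base). Its neck and cap, 28 mm in diameter, run from 63 to 95 mm over its base; z axis up along the bottle.
- indicator_center (a point): Small white bottle with red cap, 39 mm in diameter, 70 mm high, loose, upright; this point is half-way up its axis (35 mm over its base). Its neck and cap, 20.5 mm in diameter, run from 46 to 70 mm over its base; z axis up along the bottle.
- drop_bottle_center (a point): Small white bottle with white cap, 41 mm in diameter, 75 mm high, loose, upright; this point is half-way up its axis (37.5 mm over its base). Its neck and cap, 21 mm in diameter, run from 50 to 75 mm over its base; z axis up along the bottle.
- band_beaker_center (a point): Bystander: clear beaker with a broad blue band, 63 mm in diameter, 85 mm high, empty, loose; this point is half-way up its axis. To be left where it is.
- tape_roll_center (a point): Bystander: roll of beige tape lying flat, 65 mm in diameter, 20 mm high, loose; this point is its centre. To be left where it is.
- carton_center (a point): Bystander: small pale carton, 65 x 100 x 45 mm, loose; this point is its centre. To be left where it is.
There are look-alikes about, which are no part of the job. Leave any green or yellow look-alike of the part that bears amber_bottle_center alone.

How it is judged:
By the outcome, as a careful person would: the job done as asked, in the order asked, and still so for the second after the job is handed in, with the robot touching nothing.
It also fails if it takes over 125 s, if anything falls off the work surface, if the arm or the gripper's body presses on something with over 40 N, if the wrist force passes 120 N, or if a joint passes its speed limit or range.

ROBOT

A 7-joint arm with a two-finger parallel gripper is mounted at the origin on a cart in front of the work surface, level with it; the furniture and walls round the work are solid. World frame = base frame: x ahead of the robot, y to its left, z up, the work surface at z = 0. Lengths are in m, angles in rad, forces in N, time in s.
With the tool pointing down it reaches from about 0.425 to 0.925 m from the base axis. Payload 6.8 kg.
Tool frame: the origin (TCP) lies between the finger pads; the fingertips stand 14 mm ahead of it and the grasp point (between the pads) lies 5 mm behind it; z points along the fingers, y is the direction in which the jaws open and shut (so a half turn about z gives the same grasp; the last joint's range is limited). The gripper opens to 85 mm and grips with 20 to 120 N. Pads are 22 mm wide; open, the fingers measure 114 mm over their backs; the gripper's body (76 mm by 85 mm) begins 54 mm behind the grasp point. The pads swing forward as they close: fully open they stand 13 mm farther back than shut.
Start: joints at [-1.31, 0.477, 0.022, 1.555, -0.011, 1.109, -0.083], TCP at [0.243, 0.63, 0.245] pointing down, gripper open.
Joint ranges: [-2.96, 2.96], [-0.34, 2.1], [-1.41, 1.46], [0.24, 2.44], [-1.37, 4.51], [0.17, 1.92], [-2.96, 2.96]. Speed limits (rad/s): [2.39, 2.39, 3.14, 3.14, 3.14, 3.14, 3.14].

INTERFACE

Orientations are given as a unit quaternion [w, x, y, z].
In Python, from station import bot gives the robot as it stands.
- The arm moves only by the shell command python3 -m crank 'ROWS' [FORCE]. ROWS is JSON, a list of rows, each a list of 3 entries, a list of its own where there are three numbers: the shift along the tool's x, y, z in m, then the turn, a rotation vector about the tool's x, y, z in degrees, then the finger opening in m, from 0 to 0.0854. A call has 1 to 10 rows; each row shifts and turns the commanded pose from where the row before left it, along the tool's axes as they then stand; what a row does not reach is not made up. A row lasts 1/8 s, in which the tool goes at most 62.5 mm and 10.7 degrees, less where a joint would pass 70% of its speed; a pose out of reach is approached as far as the arm can. A call is refused whole if a number of a shift passes 0.0625 or a number of a turn 10.7, either way. A call with a gripper value outside its range is refused whole. The fingers move at their own pace and stop on an object; FORCE is the grip in N (left out, the last holds). Time passes only in rows, so rows that do not move let the fingers close. It gives the time, the measured TCP pose, the force and the opening at its end, in the units of the state.
- bot.get_obs(): the state, without advancing time (a new reading comes with each control period).
- bot.read_camera(name): name is "side" or "top" or "wrist"; returns (picture, depth): 400x640x3 uint8, red, green, blue; 400x640 float32, m along the optical axis (not along the pixel's ray), 0 where there is no reading.
- bot.calibration(name): a dict with "fx", "fy", "cx", "cy" (pixels), "extrinsics" (4x4, takes a point from camera to world coordinates). Camera axes: x right, y down, z forward; pixel columns grow to the right and rows downward; lengths in m; the calibration is good to about 2 mm. A picture is of the moment at which its call begins: read the wrist's pose just before it. calibration takes no time and is no camera call; for the wrist camera it gives the pose at the moment of the call.
- bot.hand_in(): hands the job in, once; it reports no verdict.
The state is a dict: "t": time; "q": joint angles; "joint_vel": joint speeds; "joint_torque": joint torques, N m; "eef_pos": TCP position; "tool_rot": TCP orientation; "contact_force": force on the tool from outside, world axes, zero at the start; "torque": the same for the moment, N m; "gripper_width": opening from 0.0 (shut) to 1.0 (fully open).
Only numpy, scipy, OpenCV 4.12 (cv2) and the standard library are available. Lean on these libraries where they do the work, as an engineer would, in place of code of your own. Each camera call takes 0.05 s, during which the arm holds its last target.

## Working session

There is one attempt and no reset: what is moved stays moved. The work goes in short steps, Python scripts to look and compute and a shell command to move; the robot and the scene stay as the last step left them, time stands still between calls to the robot, and variables do not carry over. Pictures are saved under pics/ and viewed, and the job is handed in when it is done.

```bash
ls; mkdir -p pics; cat > h.py <<'E'
import numpy as np, cv2
from station import bot
from scipy.spatial.transform import Rotation as R
def shot(name,fn):
    c=bot.calibration(name); p,d=bot.read_camera(name)
    np.savez('pics/'+fn+'.npz',p=p,d=d,E=c['extrinsics'],K=[c['fx'],c['fy'],c['cx'],c['cy']])
    cv2.imwrite('pics/'+fn+'.png',p[:,:,::-1]); return p,d,c
def load(fn):
    z=np.load('pics/'+fn+'.npz'); return z['p'],z['d'],z['E'],z['K']
def cloud(fn):
    p,d,E,K=load(fn); v,u=np.mgrid[:400,:640]
    X=np.stack([(u-K[2])/K[0]*d,(v-K[3])/K[1]*d,d],-1)@E[:3,:3].T+E[:3,3]
    X[d==0]=np.nan
    return p,X
E
python3 - <<'E'
from h import *
print(bot.get_obs())
for n in ['side','top','wrist']:
    p,d,c=shot(n,n+'0'); print(n,c)
E
```

```text
pics
{'t': 0.0, 'q': array([-1.31007275,  0.47784075,  0.02234818,  1.55646925, -0.01151169,
        1.10929454, -0.08308861]), 'joint_vel': array([-1.00465725e-03, -1.24936429e-03,  1.24544806e-03, -6.59183215e-05,
        9.08639739e-04,  3.88466553e-05, -6.84835677e-04]), 'joint_torque': array([-4.58142003e-04, -5.96446145e+01,  1.60819240e+00, -2.81199700e+01,
        1.25498255e-02,  9.34605167e-03,  9.61676221e-06]), 'eef_pos': array([0.24315689, 0.62906397, 0.24429109]), 'tool_rot': array([-1.05822121e-04,  1.83358372e-01,  9.83045686e-01, -9.35860830e-04]), 'contact_force': array([-0.70442531,  0.5508189 , -0.14822266]), 'torque': array([-0.00506128,  0.03087046,  0.01929578]), 'gripper_width': 1.0000386788348645}
side {'fx': 404.8205261913092, 'fy': 404.8205261913092, 'cx': 321.08687180452534, 'cy': 198.39267673217367, 'extrinsics': array([[ 0.91255716, -0.25628367,  0.31868184,  0.17449028],
       [-0.40828686, -0.52662957,  0.74562936, -1.0004869 ],
       [-0.02326534, -0.81054301, -0.58521684,  0.89205404],
       [ 0.        ,  0.        ,  0.        ,  1.        ]])}
top {'fx': 479.7106675138319, 'fy': 479.7106675138319, 'cx': 318.24623761364023, 'cy': 204.74252161006908, 'extrinsics': array([[-0.02068665, -0.98414592,  0.17615011,  0.35355375],
       [-0.99976835,  0.02140986,  0.00220587,  0.02508072],
       [-0.00594225, -0.17606367, -0.98436084,  1.62153408],
       [ 0.        ,  0.        ,  0.        ,  1.        ]])}
wrist {'fx': 348.8696947229525, 'fy': 348.8696947229525, 'cx': 322.5668736012324, 'cy': 204.6502470910106, 'extrinsics': array([[ 0.36055753,  0.89616622,  0.25862012,  0.17750736],
       [ 0.93273227, -0.3455384 , -0.10302295,  0.65439293],
       [-0.0029625 ,  0.27836904, -0.96046963,  0.37273731],
       [ 0.        ,  0.        ,  0.        ,  1.        ]])}
```

View pics/top0.png

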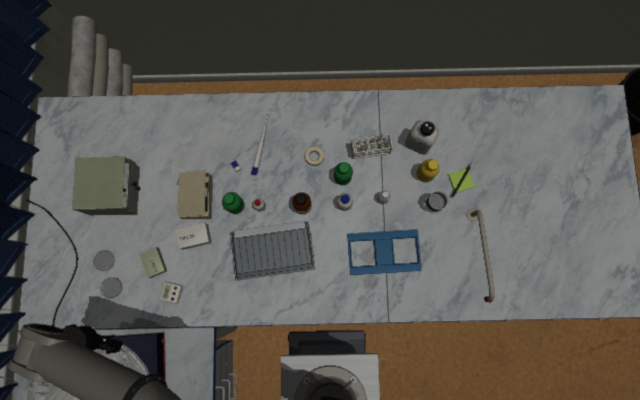

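View pics/side0.png

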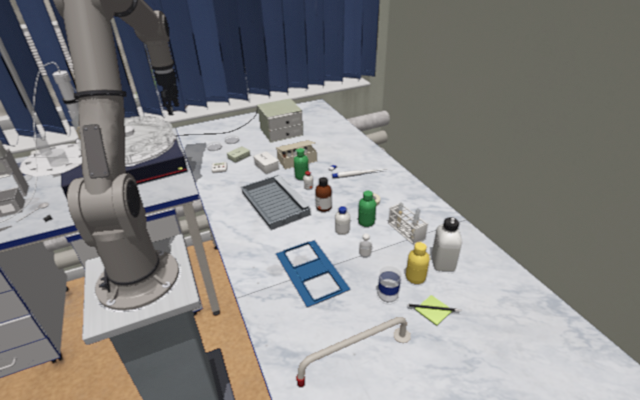

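View pics/wrist0.png

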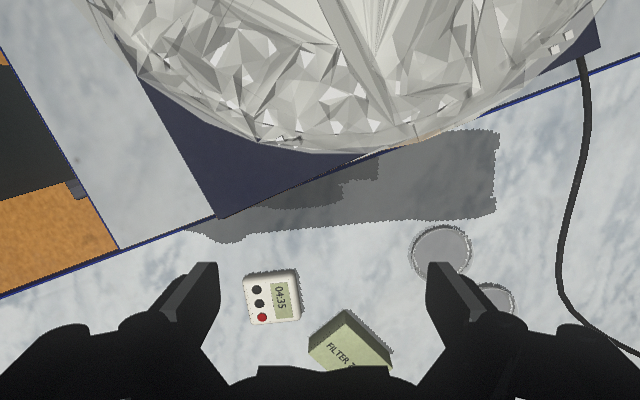

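```bash
python3 - <<'E'
from h import *
p,X=cloud('top0')
q=p[120:290,210:450]
cv2.imwrite('pics/crop0.png',cv2.resize(q,None,fx=3.3,fy=3.3,interpolation=cv2.INTER_CUBIC)[:,:,::-1])
for n,(u,v) in dict(amber=(302,199),clear=(345,199),ind=(258,203),drop=(384,195),gr1=(232,200),gr2=(343,170),beaker=(436,200),tape=(314,156),br=(384,250),trayc=(272,250)).items():
    print(n,X[v,u].round(4))
# insert: blue mask
hsv=cv2.cvtColor(p,cv2.COLOR_RGB2HSV); 
m=(hsv[...,0]>95)&(hsv[...,0]<115)&(hsv[...,1]>150); 
s=np.zeros_like(m); s[222:282,338:430]=1; m&=s&(X[...,2]<.03)&(X[...,2]>-.01)
P=X[m]; print(len(P),cv2.minAreaRect(P[:,:2].astype(np.float32)),P[:,2].min(),np.median(P[:,2]),P[:,2].max())
print(np.percentile(X[300:315,250:300,2],[5,50,95]))
# tray
s=np.zeros_like(m); s[215:285,222:322]=1; m=s&(X[...,2]>.022)&(X[...,2]<.045)
P=X[m]; print(len(P),cv2.minAreaRect(P[:,:2].astype(np.float32)))
m=s&(X[...,2]>.008)&(X[...,2]<.045)
P=X[m]; print(len(P),cv2.minAreaRect(P[:,:2].astype(np.float32)))
E
```

```text
amber [0.6393 0.0793 0.1339]
clear [ 0.6439 -0.0586  0.0938]
ind [0.6413 0.2266 0.0703]
drop [ 0.6574 -0.1876  0.0784]
gr1 [0.6427 0.3023 0.1245]
gr2 [ 0.7321 -0.0532  0.128 ]
beaker [ 0.6499 -0.3739  0.0087]
tape [0.8162 0.0399 0.0033]
br [ 0.4837 -0.1898  0.0008]
trayc [0.4912 0.1875 0.0069]
124 ((0.484718918800354, -0.18869033455848694), (0.1145055815577507, 0.22601082921028137), 2.7336058616638184) -0.0036599283094007617 0.007587089604198738 0.02243097174445552
[nan nan nan]
890 ((0.4918619692325592, 0.18496054410934448), (0.16482985019683838, 0.26892298460006714), 6.887401103973389)
1549 ((0.49566757678985596, 0.18703804910182953), (0.32918378710746765, 0.22829262912273407), 88.78819274902344)
```

View pics/crop0.png

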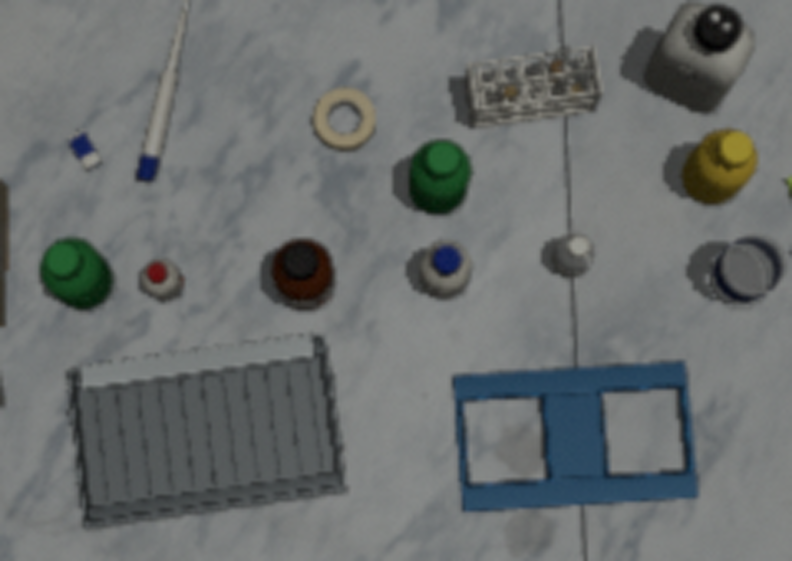

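```bash
cat >> h.py <<'E'
def Rt(yaw,tilt=0):
    # tool down, tool y along yaw+90deg of world x (tool x points back to robot); tilt deg about tool y
    a=np.radians(yaw); c,s=np.cos(a),np.sin(a)
    M=np.array([[-c,-s,0],[-s,c,0],[0,0,-1.]])
    return R.from_matrix(M)*R.from_euler('y',tilt,degrees=True)
def goto(pos=None,yaw=0,tilt=0):
    o=bot.get_obs(); r=R.from_quat(o['tool_rot'],scalar_first=True)
    print('t %.2f'%o['t'],'pos',o['eef_pos'].round(4),'grip %.3f'%(o['gripper_width']*.0854),'F',o['contact_force'].round(1),'q7 %.2f'%o['q'][6])
    T=Rt(yaw,tilt); print('turn deg',np.degrees((r.inv()*T).as_rotvec()).round(2))
    if pos is not None:
        d=np.array(pos)-o['eef_pos']
        print('shift now-axes',r.inv().apply(d).round(4),' target-axes',T.inv().apply(d).round(4))
E
python3 - <<'E'
from h import *
goto([.49,.187,.245],4)
E
```

```text
t 0.15 pos [0.2432 0.6292 0.2445] grip 0.086 F [0.6 1.3 0.6] q7 -0.08
turn deg [-8.000e-02 -1.000e-02 -2.513e+01]
shift now-axes [-3.896e-01 -3.235e-01  1.000e-04]  target-axes [-0.2154 -0.4583 -0.0005]
```

```bash
python3 -m crank '[[[0,0,0],[0,0,-8.4],0.085],[[0,0,0],[0,0,-8.4],0.085],[[0,0,0],[0,0,-8.4],0.085],[[-0.03,-0.03,0],[0,0,0],0.085],[[-0.03,-0.03,0],[0,0,0],0.085],[[-0.03,-0.03,0],[0,0,0],0.085],[[-0.03,-0.03,0],[0,0,0],0.085]]' && python3 -m crank '[[[-0.03,-0.04,0],[0,0,0],0.085],[[-0.03,-0.05,0],[0,0,0],0.085],[[-0.02,-0.05,0],[0,0,0],0.085],[[-0.02,-0.05,0],[0,0,0],0.085],[[0,-0.05,0],[0,0,0],0.085],[[0,-0.05,0],[0,0,0],0.085],[[0,-0.04,0],[0,0,0],0.085],[[0,-0.01,0],[0,0,0],0.085]]'; python3 - <<'E'
from h import *
goto([.49,.187,.245],4)
shot('wrist','w1')
goto([.485,-.189,.245],4)
E
```

```text
t: 1.02
eef_pos: [0.3724, 0.5173, 0.245]
tool_rot: [-0.0, -0.036, 0.999, -0.0]
contact_force: [0.8, -0.4, -0.3]
gripper_width: 0.996
t: 2.02
eef_pos: [0.4956, 0.1831, 0.2452]
tool_rot: [-0.0, -0.033, 0.999, -0.001]
contact_force: [0.0, 0.2, -0.1]
gripper_width: 0.998
t 2.02 pos [0.4956 0.1831 0.2452] grip 0.085 F [ 0.   0.2 -0.1] q7 1.19
turn deg [-0.06 -0.02 -0.19]
shift now-axes [0.0053 0.0043 0.0002]  target-axes [0.0053 0.0043 0.0002]
t 2.08 pos [0.4957 0.1835 0.2453] grip 0.085 F [-0.2  0.1 -0.4] q7 1.19
turn deg [-0.05 -0.01 -0.14]
shift now-axes [ 0.0357 -0.371   0.0006]  target-axes [ 3.660e-02 -3.709e-01  3.000e-04]
```

View pics/w1.png

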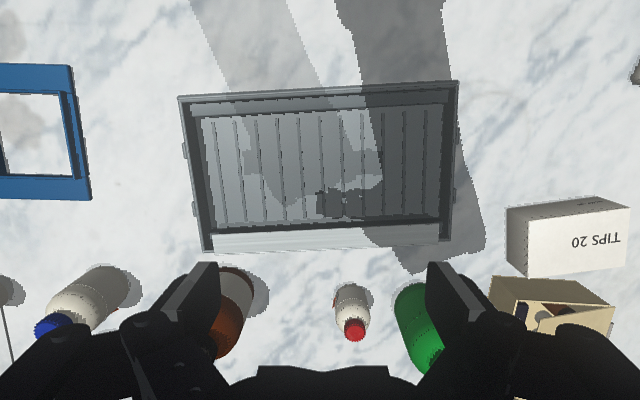

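```bash
python3 -m crank '[[[0.0,-0.03,0],[0,0,0],0.085],[[0.005,-0.05,0],[0,0,0],0.085],[[0.01,-0.05,0],[0,0,0],0.085],[[0.01,-0.05,0],[0,0,0],0.085],[[0.01,-0.05,0],[0,0,0],0.085],[[0,-0.05,0],[0,0,0],0.085],[[0,-0.05,0],[0,0,0],0.085],[[0,-0.03,0],[0,0,0],0.085],[[0,-0.01,0],[0,0,0],0.085]]'; python3 - <<'E'
from h import *
shot('wrist','w2')
for f in ['w1','w2']:
    p,X=cloud(f)
    z=X[...,2]
    print(f,'bench z',np.nanmedian(z[20:80,460:600]))
p,X=cloud('w1'); z=X[...,2]
s=np.zeros(z.shape,bool); s[60:262,150:490]=1
# walls top
m=s&(z>.026)&(z<.04); P=X[m]; r=cv2.minAreaRect(P[:,:2].astype(np.float32)); print('tray',len(P),r, np.percentile(P[:,2],[5,50,95]))
cv2.imwrite('pics/m1.png',np.where(m,255,0).astype(np.uint8))
p,X=cloud('w2'); z=X[...,2]
hsv=cv2.cvtColor(p,cv2.COLOR_RGB2HSV)
m=(hsv[...,0]>95)&(hsv[...,0]<115)&(hsv[...,1]>120)&(z<.03)
n,l,st,c=cv2.connectedComponentsWithStats(m.astype(np.uint8)); k=1+np.argmax(st[1:,4]); m=l==k
P=X[m]; print('insert',st[k],cv2.minAreaRect(P[:,:2].astype(np.float32)),np.percentile(P[:,2],[5,50,95]))
m2=m&(z<.0095);P=X[m2];print(cv2.minAreaRect(P[:,:2].astype(np.float32)))
cv2.imwrite('pics/m2.png',np.where(m,255,0).astype(np.uint8))
E
```

```text
t: 3.2
eef_pos: [0.4874, -0.1857, 0.2452]
tool_rot: [-0.0, -0.035, 0.999, -0.0]
contact_force: [-0.4, -0.1, 0.7]
gripper_width: 0.997
w1 bench z -0.0006274615366467229
w2 bench z -0.0006344455339064581
tray 9068 ((0.4915485680103302, 0.18021926283836365), (0.1631687730550766, 0.2699323296546936), 6.848018646240234) [0.02925285 0.03355881 0.03562927]
insert [  201    93   236   136 15637] ((0.4793497920036316, -0.19356906414031982), (0.13900421559810638, 0.24025672674179077), 2.3345937728881836) [0.00442859 0.00577352 0.01335582]
((0.4793497920036316, -0.19356906414031982), (0.13900421559810638, 0.24025672674179077), 2.3345937728881836)
```

View pics/w2.png

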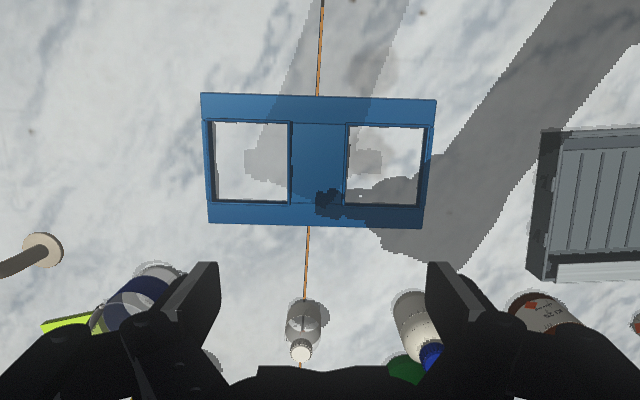

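View pics/m1.png

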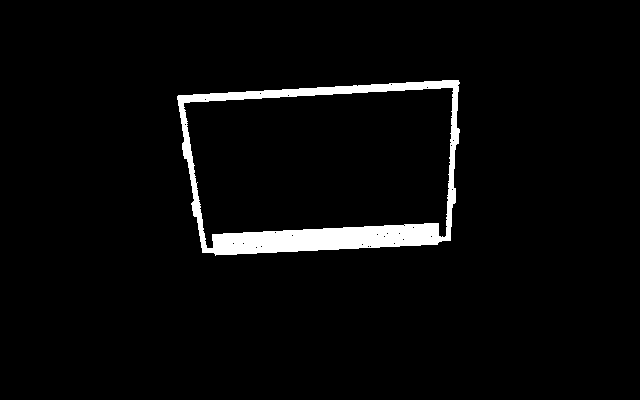

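View pics/m2.png

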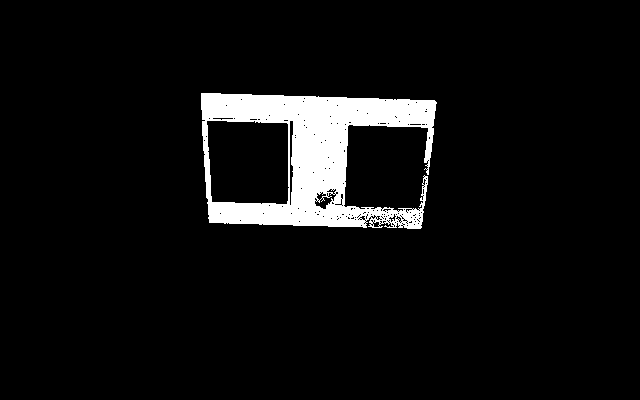

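```bash
python3 - <<'E'
from h import *
p,X=cloud('w1'); z=X[...,2]
s=np.zeros(z.shape,bool); s[60:262,150:490]=1
m=s&(z>.026)&(z<.04); P=X[m]
for yaw in [5.5,6,6.5,6.85,7.2]:
    a=np.radians(yaw); Q=P[:,:2]-[.4915,.1802]; x=Q@[np.cos(a),np.sin(a)]; y=Q@[-np.sin(a),np.cos(a)]
    # near wall, in y-bins: outer and inner edge
    b=[];L=[]
    for y0 in np.arange(-.11,.11,.02):
        k=(abs(y-y0)<.01); n=k&(x<-.05); l=k&(x>.03)
        b.append((x[n].min(),x[n].max())); L.append((x[l].min(),x[l].max()))
    b=np.array(b);L=np.array(L)
    yy=np.arange(-.11,.11,.02)
    print(yaw,[np.polyfit(yy,v,1).round(4).tolist() for v in (b[:,0],b[:,1],L[:,0],L[:,1])])
    e=[]
    for x0 in np.arange(-.06,.05,.01):
        k=abs(x-x0)<.006
        yl=y[k&(y>.05)]; yr=y[k&(y<-.05)]
        e.append((yr.min(),yr.max(),yl.min(),yl.max()))
    print(np.median(e,0).round(4))
# insert bays / bridge
p,X=cloud('w2'); z=X[...,2]
hsv=cv2.cvtColor(p,cv2.COLOR_RGB2HSV)
m=(hsv[...,0]>95)&(hsv[...,0]<115)&(hsv[...,1]>120)&(z<.03)&(z>.003);s=np.zeros(z.shape,bool); s[80:240,190:450]=1;m&=s
P=X[m];a=np.radians(2.33); Q=P[:,:2]-[.4793,-.1936]; x=Q@[np.cos(a),np.sin(a)]; y=Q@[-np.sin(a),np.cos(a)]
k=abs(x)<.03; h=P[:,2]>.010
for y0,y1 in [(-.13,-.1),(-.05,.05),(.1,.13)]:
    kk=k&(y>y0)&(y<y1); print((y[kk]).min().round(4),y[kk].max().round(4), 'collar', np.percentile(y[kk&h],[2,98]).round(4), P[kk&h,2].max())
print('x',x.min(),x.max(),'y',y.min(),y.max())
np.set_printoptions(suppress=True)
kk=k&(abs(y)<.05)&h; print(np.histogram(y[kk],np.arange(-.05,.051,.002)))
E
```

```text
5.5 [[-0.023, -0.0815], [-0.0225, -0.0744], [-0.0241, 0.0571], [-0.0247, 0.0814]]
[-0.133  -0.1273  0.1276  0.1332]
6 [[-0.0144, -0.0815], [-0.0141, -0.0745], [-0.0154, 0.0571], [-0.015, 0.0814]]
[-0.1333 -0.1272  0.1277  0.1339]
6.5 [[-0.0056, -0.0815], [-0.0057, -0.0745], [-0.007, 0.0571], [-0.0057, 0.0814]]
[-0.1338 -0.1271  0.1278  0.1341]
6.85 [[0.0002, -0.0815], [0.0001, -0.0745], [-0.0012, 0.0571], [0.0006, 0.0815]]
[-0.1339 -0.127   0.1277  0.1343]
7.2 [[0.0061, -0.0815], [0.0062, -0.0745], [0.005, 0.0571], [0.0065, 0.0815]]
[-0.1337 -0.1269  0.1278  0.1344]
-0.1201 -0.1112 collar [-0.1139 -0.1113] 0.015364418667142776
-0.0297 0.0309 collar [-0.0296  0.0308] 0.015439409974803808
0.1107 0.12 collar [0.1112 0.1138] 0.014934063193606573
x -0.0694511140690058 0.06955507884438972 y -0.1201006656516452 0.1201544107209358
(array([  0,   0,   0,   0,   0,   0,   0,   0,   0,   0, 114,   0,   0,
         0,   0,   0,   0,   0,   0,   0,   0,   0,   0,   0,   0,   0,
         0,   0,   0,   0,   0,   0,   0,   0,   0,   0,   0,   0,   5,
       110,  42,   0,   0,   0,   0,   0,   0,   0,   0,   0]), array([-0.05 , -0.048, -0.046, -0.044, -0.042, -0.04 , -0.038, -0.036,
       -0.034, -0.032, -0.03 , -0.028, -0.026, -0.024, -0.022, -0.02 ,
       -0.018, -0.016, -0.014, -0.012, -0.01 , -0.008, -0.006, -0.004,
       -0.002,  0.   ,  0.002,  0.004,  0.006,  0.008,  0.01 ,  0.012,
        0.014,  0.016,  0.018,  0.02 ,  0.022,  0.024,  0.026,  0.028,
        0.03 ,  0.032,  0.034,  0.036,  0.038,  0.04 ,  0.042,  0.044,
        0.046,  0.048,  0.05 ]))
```

```bash
python3 - <<'E'
from h import *
goto([.4793,-.1936,.011],2.33)
E
```

```text
t 3.25 pos [ 0.4873 -0.1859  0.2451] grip 0.085 F [ 1.4 -1.6 -0.8] q7 1.97
turn deg [-0.02 -0.    1.7 ]
shift now-axes [ 0.0085 -0.0071  0.2341]  target-axes [ 0.0083 -0.0074  0.2341]
```

```bash
python3 -m crank '[[[0.004,-0.0035,0.02],[0,0,1.7],0.085],[[0.0043,-0.0037,0.04],[0,0,0],0.085],[[0,0,0.045],[0,0,0],0.085],[[0,0,0.045],[0,0,0],0.085],[[0,0,0.04],[0,0,0],0.085],[[0,0,0.02],[0,0,0],0.085],[[0,0,0.014],[0,0,0],0.085],[[0,0,0.008],[0,0,0],0.085],[[0,0,0],[0,0,0],0.085]]'; python3 - <<'E'
from h import *
goto([.4793,-.1936,.011],2.33)
E
```

```text
t: 4.38
eef_pos: [0.4791, -0.1923, 0.0133]
tool_rot: [0.0, -0.021, 1.0, 0.0]
contact_force: [0.1, -0.8, -0.2]
gripper_width: 0.995
t 4.38 pos [ 0.4791 -0.1923  0.0133] grip 0.085 F [ 0.1 -0.8 -0.2] q7 2.11
turn deg [0.02 0.   0.07]
shift now-axes [-0.0001 -0.0013  0.0023]  target-axes [-0.0001 -0.0013  0.0023]
```

```bash
python3 -m crank '[[[0,-0.0013,0.002],[0,0,0],0.07],[[0,0,0],[0,0,0],0.05],[[0,0,0],[0,0,0],0.05],[[0,0,0],[0,0,0],0.05],[[0,0,0],[0,0,0],0.05],[[0,0,0],[0,0,0],0.05]]' 50; python3 - <<'E'
from h import *
goto([.4793,-.1936,.011],2.33)
E
```

```text
t: 5.12
eef_pos: [0.4794, -0.1943, 0.0121]
tool_rot: [0.001, -0.021, 1.0, -0.0]
contact_force: [-0.6, -0.9, 6.5]
gripper_width: 0.712
t 5.12 pos [ 0.4794 -0.1943  0.0121] grip 0.061 F [-0.6 -0.9  6.5] q7 2.12
turn deg [-0.01  0.08  0.03]
shift now-axes [0.0001 0.0007 0.0011]  target-axes [0.0001 0.0007 0.0011]
```

```bash
python3 -m crank '[[[0,0,-0.005],[0,0,0],0.05],[[0,0,-0.015],[0,0,0],0.05],[[0,0,-0.03],[0,0,0],0.05],[[0,0,-0.04],[0,0,0],0.05],[[0,0,-0.04],[0,0,0],0.05],[[0,0,-0.025],[0,0,0],0.05],[[0,0,-0.01],[0,0,0],0.05],[[0,0,0],[0,0,0],0.05]]'; cat >> h.py <<'E'
TC=np.array([.4915,.1803]); TY=6.82
def tray2w(x,y,z):
    a=np.radians(TY); return np.array([TC[0]+x*np.cos(a)-y*np.sin(a),TC[1]+x*np.sin(a)+y*np.cos(a),z])
def insert_tcp(cx,cz,tilt,h=.012,y=0):
    # far bottom corner at tray (cx,cz) -> TCP world
    t=np.radians(tilt); ux=np.array([np.cos(t),-np.sin(t)]); n=np.array([np.sin(t),np.cos(t)])
    q=np.array([cx,cz])-.07*ux+h*n
    return tray2w(q[0],y,q[1])
E
python3 - <<'E'
from h import *
shot('wrist','w3')
p,X=cloud('w3'); z=X[...,2]
goto(insert_tcp(.046,.150,0),TY)
hsv=cv2.cvtColor(p,cv2.COLOR_RGB2HSV)
m=(hsv[...,0]>95)&(hsv[...,0]<115)&(hsv[...,1]>120)&(z<.2)&(z>.1)
P=X[m];print(len(P),cv2.minAreaRect(P[:,:2].astype(np.float32)),np.percentile(P[:,2],[5,50,95]))
E
```

```text
t: 6.12
eef_pos: [0.479, -0.194, 0.1767]
tool_rot: [0.001, -0.021, 1.0, -0.0]
contact_force: [0.1, 0.3, -1.8]
gripper_width: 0.707
t 6.17 pos [ 0.4785 -0.1938  0.1759] grip 0.060 F [-0.4  0.2 -1.8] q7 2.01
turn deg [ 0.02 -0.04 -4.44]
shift now-axes [-0.0046  0.3714  0.014 ]  target-axes [-0.0333  0.3699  0.0139]
77810 ((0.477438360452652, -0.19463452696800232), (0.13695484399795532, 0.24001726508140564), 2.1963717937469482) [0.16921949 0.17031492 0.17797244]
```

View pics/w3.png

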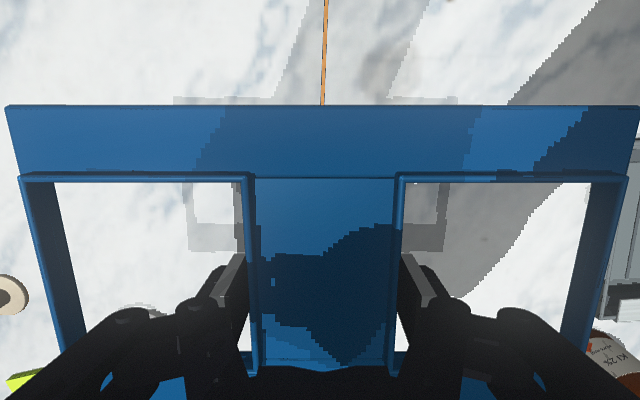

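```bash
python3 -m crank '[[[0,0.015,0],[0,0,-2.2],0.05],[[0,0.03,0],[0,0,-2.2],0.05],[[-0.003,0.045,0],[0,0,0],0.05],[[-0.006,0.05,0],[0,0,0],0.05],[[-0.006,0.05,0],[0,0,0],0.05],[[-0.006,0.05,0],[0,0,0],0.05],[[-0.006,0.05,0],[0,0,0],0.05],[[-0.006,0.045,0],[0,0,0],0.05],[[0,0.025,0],[0,0,0],0.05],[[0,0.01,0],[0,0,0],0.05]]';  python3 - <<'E'
from h import *
p,X=cloud('w3'); z=X[...,2]
hsv=cv2.cvtColor(p,cv2.COLOR_RGB2HSV)
m=(hsv[...,0]>95)&(hsv[...,0]<115)&(hsv[...,1]>120)&(z<.174)&(z>.16)
P=X[m]; print(np.linalg.lstsq(np.c_[P[:,:2],np.ones(len(P))],P[:,2],rcond=None)[0])
goto(insert_tcp(.046,.150,0),TY)
goto(insert_tcp(.046,.100,10),TY,10)
E
```

```text
t: 7.42
eef_pos: [0.4689, 0.1795, 0.1753]
tool_rot: [-0.001, -0.061, 0.998, -0.0]
contact_force: [-0.8, -0.3, -2.5]
gripper_width: 0.712
[ 1.07803741e-04 -1.06222644e-03  1.69973703e-01]
t 7.42 pos [0.4689 0.1795 0.1753] grip 0.061 F [-0.8 -0.3 -2.5] q7 1.26
turn deg [-0.01 -0.12  0.21]
shift now-axes [ 0.0015 -0.0019  0.0133]  target-axes [ 0.0015 -0.0019  0.0133]
t 7.42 pos [0.4689 0.1795 0.1753] grip 0.061 F [-0.8 -0.3 -2.5] q7 1.26
turn deg [-0.03  9.88  0.21]
shift now-axes [-0.0018 -0.0019  0.0513]  target-axes [-0.0105 -0.0019  0.0503]
```

```bash
python3 -m crank '[[[0,-0.001,0.01],[0,5,0.2],0.05],[[0,-0.001,0.015],[0,5,0],0.05],[[-0.004,0,0.015],[0,0,0],0.05],[[-0.004,0,0.01],[0,0,0],0.05],[[0,0,0],[0,0,0],0.05]]';  python3 - <<'E'
from h import *
goto(insert_tcp(.046,.100,10),TY,10)
goto(insert_tcp(.046,.021,10),TY,10)
shot('side','s4')
p=load('s4')[0]; cv2.imwrite('pics/s4c.png',cv2.resize(p[130:250,220:360],None,fx=5,fy=5)[:,:,::-1])
E
```

```text
t: 8.05
eef_pos: [0.4719, 0.1752, 0.1246]
tool_rot: [-0.088, -0.057, 0.995, -0.005]
contact_force: [-0.1, -0.1, -1.8]
gripper_width: 0.71
t 8.05 pos [0.4719 0.1752 0.1246] grip 0.061 F [-0.1 -0.1 -1.8] q7 1.35
turn deg [-0.   -0.06 -0.25]
shift now-axes [0.0007 0.0027 0.0007]  target-axes [0.0007 0.0027 0.0007]
t 8.05 pos [0.4719 0.1752 0.1246] grip 0.061 F [-0.1 -0.1 -1.8] q7 1.35
turn deg [-0.   -0.06 -0.25]
shift now-axes [-0.0131  0.0028  0.0785]  target-axes [-0.013   0.0027  0.0785]
```

View pics/s4c.png

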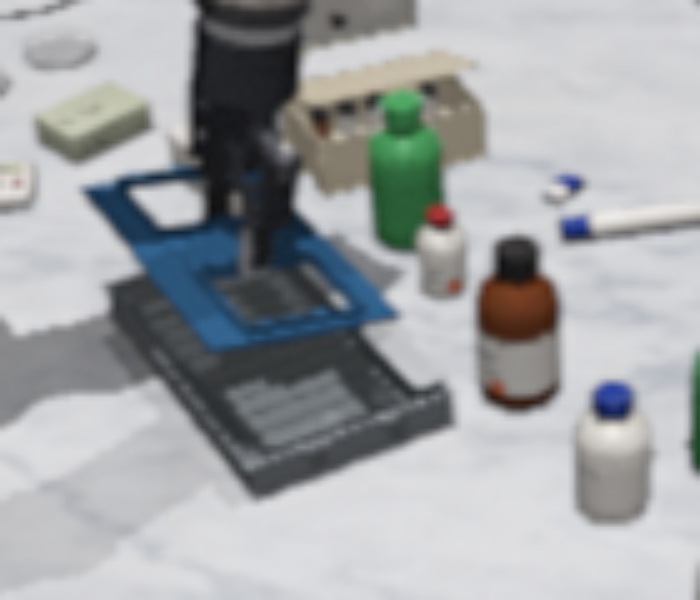

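```bash
python3 -m crank '[[[-0.002,0.0013,0.015],[0,0,-0.2],0.05],[[-0.003,0.0013,0.018],[0,0,0],0.05],[[-0.003,0,0.018],[0,0,0],0.05],[[-0.002,0,0.012],[0,0,0],0.05],[[-0.002,0,0.008],[0,0,0],0.05],[[-0.001,0,0.004],[0,0,0],0.05],[[0,0,0],[0,0,0],0.05]]';  python3 - <<'E'
from h import *
goto(insert_tcp(.046,.021,10),TY,10)
goto(insert_tcp(.071,.0205,10),TY,10)
shot('wrist','w5')
E
```

```text
t: 8.98
eef_pos: [0.4724, 0.1783, 0.0492]
tool_rot: [-0.087, -0.059, 0.994, -0.005]
contact_force: [0.1, 0.2, -2.5]
gripper_width: 0.71
t 8.97 pos [0.4724 0.1783 0.0492] grip 0.061 F [ 0.1  0.2 -2.5] q7 1.38
turn deg [ 0.04  0.   -0.05]
shift now-axes [ 0.0009 -0.0002  0.0044]  target-axes [ 0.0009 -0.0002  0.0044]
t 8.97 pos [0.4724 0.1783 0.0492] grip 0.061 F [ 0.1  0.2 -2.5] q7 1.38
turn deg [ 0.04  0.   -0.05]
shift now-axes [-0.0238 -0.0002  0.0006]  target-axes [-0.0238 -0.0002  0.0006]
```

View pics/w5.png

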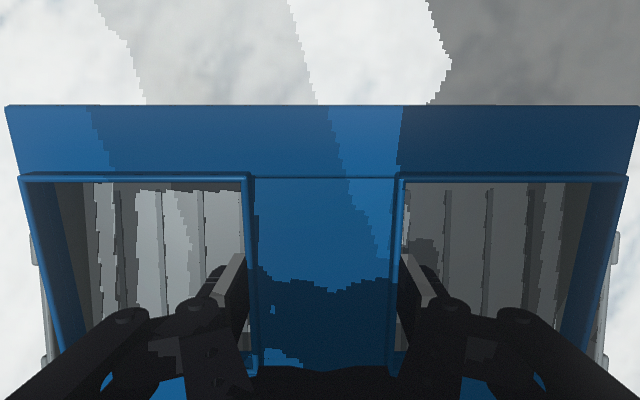

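```bash
python3 -m crank '[[[0.0009,0,0.0022],[0,0,0],0.05],[[0,0,0.002],[0,0,0],0.05],[[-0.003,0,-0.0005],[0,0,0],0.05],[[-0.005,0,-0.0008],[0,0,0],0.05],[[-0.005,0,-0.0008],[0,0,0],0.05],[[-0.005,0,-0.0008],[0,0,0],0.05],[[-0.004,0,-0.0006],[0,0,0],0.05],[[-0.0025,0,-0.0004],[0,0,0],0.05],[[0,0,0],[0,0,0],0.05]]';  python3 - <<'E'
from h import *
goto(insert_tcp(.071,.0205,10),TY,10)
shot('side','s6')
p=load('s6')[0]; cv2.imwrite('pics/s6c.png',cv2.resize(p[130:250,220:360],None,fx=5,fy=5)[:,:,::-1])
E
```

```text
t: 10.15
eef_pos: [0.4955, 0.181, 0.0448]
tool_rot: [-0.087, -0.059, 0.994, -0.005]
contact_force: [-0.1, -0.0, -1.4]
gripper_width: 0.71
t 10.15 pos [0.4955 0.181  0.0448] grip 0.061 F [-0.1 -0.  -1.4] q7 1.39
turn deg [ 0.04  0.   -0.06]
shift now-axes [-0.0002 -0.0002  0.0003]  target-axes [-0.0002 -0.0002  0.0003]
```

View pics/s6c.png

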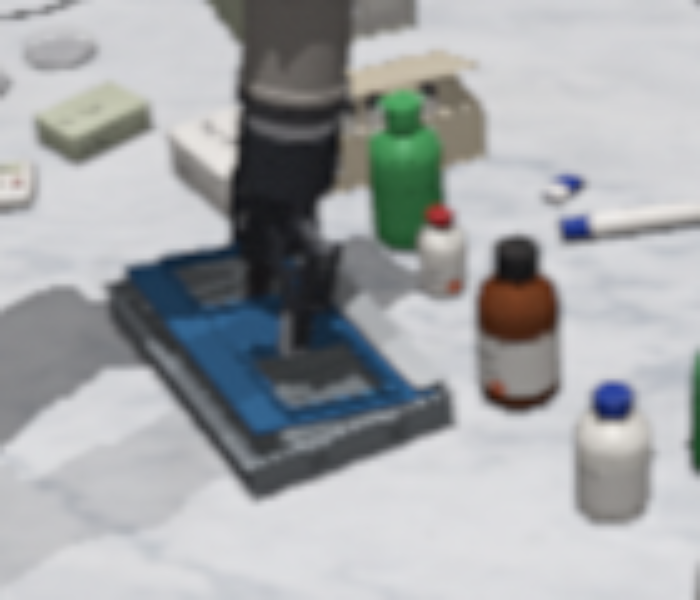

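```bash
python3 - <<'E'
from h import *
prev=None
for t,z in [(10,.0205),(8,.0202),(6,.02),(4,.0197),(2,.0195),(0,.0192),(0,.018)]:
    p=insert_tcp(.071,z,t)
    if prev is not None: print(t,Rt(TY,prev[1]).inv().apply(p-prev[0]).round(5))
    prev=(p,t)
E
```

```text
8 [0.00032 0.      0.00275]
6 [ 0.00035 -0.       0.00265]
4 [0.00034 0.      0.00275]
2 [0.00036 0.      0.00265]
0 [ 0.00037 -0.       0.00275]
0 [0.     0.     0.0012]
```

```bash
python3 -m crank '[[[0.0003,0,0.0027],[0,-2,0],0.05],[[0.0003,0,0.0027],[0,-2,0],0.05],[[0.0003,0,0.0027],[0,-2,0],0.05],[[0.0003,0,0.0027],[0,-2,0],0.05],[[0.0003,0,0.0027],[0,-2,0],0.05],[[0,0,0],[0,0,0],0.05],[[0,0,0.0008],[0,0,0],0.05],[[0,0,0],[0,0,0],0.05]]';  python3 - <<'E'
from h import *
goto(insert_tcp(.071,.018,0),TY,0)
E
```

```text
t: 11.2
eef_pos: [0.4929, 0.1807, 0.0309]
tool_rot: [0.0, -0.059, 0.998, 0.0]
contact_force: [0.9, 0.1, -1.4]
gripper_width: 0.708
t 11.20 pos [0.4929 0.1807 0.0309] grip 0.060 F [ 0.9  0.1 -1.4] q7 1.34
turn deg [ 0.03  0.01 -0.06]
shift now-axes [ 0.0004 -0.0003  0.0009]  target-axes [ 0.0004 -0.0003  0.0009]
```

```bash
python3 -m crank '[[[0,0,0.0007],[0,0,0],0.05],[[0,0,0.0005],[0,0,0],0.05],[[0,0,0],[0,0,0],0.05]]'; python3 -m crank '[[[0,0,0],[0,0,0],0.07],[[0,0,0],[0,0,0],0.077],[[0,0,0],[0,0,0],0.077],[[0,0,-0.01],[0,0,0],0.077],[[0,0,-0.03],[0,0,0],0.077],[[0,0,-0.045],[0,0,0],0.077],[[0,0,-0.045],[0,0,0],0.077],[[0,0,-0.045],[0,0,0],0.077],[[0,0,-0.03],[0,0,0],0.077],[[0,0,-0.01],[0,0,0],0.077]]';  python3 - <<'E'
from h import *
shot('wrist','w7'); goto([.6,.08,.24],TY)
p,X=cloud('w7'); z=X[...,2]
hsv=cv2.cvtColor(p,cv2.COLOR_RGB2HSV)
m=(hsv[...,0]>95)&(hsv[...,0]<115)&(hsv[...,1]>120)&(z<.05)&(z>.01)
P=X[m];print(len(P),cv2.minAreaRect(P[:,:2].astype(np.float32)))
k=P[:,2]<.029; Q=P[k];print(np.linalg.lstsq(np.c_[Q[:,:2]-TC,np.ones(len(Q))],Q[:,2],rcond=None)[0])
E
```

```text
t: 11.58
eef_pos: [0.4928, 0.1807, 0.0302]
tool_rot: [0.0, -0.059, 0.998, 0.0]
contact_force: [-1.7, -0.0, 5.0]
gripper_width: 0.713
t: 12.82
eef_pos: [0.4933, 0.1808, 0.247]
tool_rot: [0.002, -0.059, 0.998, 0.001]
contact_force: [-0.2, 0.0, -0.7]
gripper_width: 0.9
t 12.88 pos [0.4932 0.1809 0.2469] grip 0.077 F [ 0.1 -0.1  1.5] q7 1.27
turn deg [ 0.11  0.19 -0.06]
shift now-axes [-0.0941 -0.1127  0.007 ]  target-axes [-0.0941 -0.1128  0.0069]
15708 ((0.48762163519859314, 0.17920106649398804), (0.12937334179878235, 0.24061493575572968), 6.749369144439697)
[ 0.00026324 -0.00143228  0.02368931]
```

View pics/w7.png

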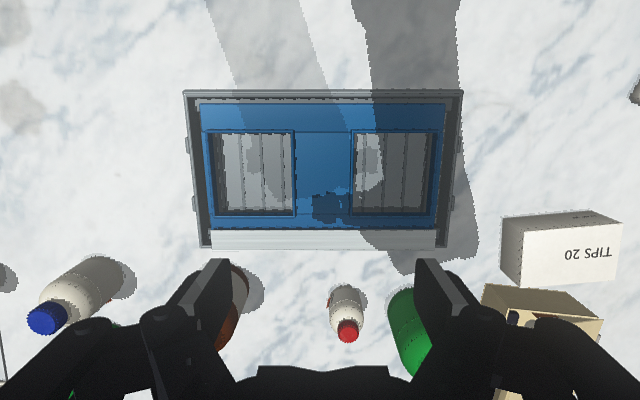

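```bash
python3 - <<'E'
from h import *
from scipy.optimize import least_squares
spec=dict(amber=((.639,.079),.0315,.078,.0165,.088,.125),clear=((.644,-.0586),.0265,.058,.014,.068,.095),ind=((.641,.2266),.0195,.042,.01025,.05,.07),drop=((.657,-.1876),.0205,.046,.0105,.054,.075))
for n,(c0,r,zb,rc,zc,H) in spec.items():
  for f in ['top0','side0','w1','w2','w7']:
    p,X=cloud(f); P=X.reshape(-1,3)
    P=P[np.isfinite(P[:,0])&(np.hypot(P[:,0]-c0[0],P[:,1]-c0[1])<r+.015)]
    body=P[(P[:,2]>.008)&(P[:,2]<zb*.8)]
    cap=P[(P[:,2]>zc)&(P[:,2]<H-.004)]
    top=P[(P[:,2]>H-.003)]
    out=[]
    for Q,rr in((body,r),(cap,rc)):
        if len(Q)<15: out.append(None);continue
        s=least_squares(lambda c:np.hypot(Q[:,0]-c[0],Q[:,1]-c[1])-rr,c0,loss='soft_l1',f_scale=.002)
        out.append((s.x.round(4).tolist(),len(Q)))
    out.append(('top',((top.min(0)+top.max(0))/2).round(4).tolist(),len(top)) if len(top)>5 else None)
    print(n,f,out)
E
```

```text
amber top0 [([0.6444, 0.0838], 49), ([0.6423, 0.0829], 145), ('top', [0.6427, 0.0843, 0.1281], 64)]
amber side0 [([0.6459, 0.0793], 213), ([0.6444, 0.0749], 134), ('top', [0.6449, 0.0779, 0.125], 48)]
amber w1 [([0.645, 0.0788], 1064), ([0.6464, 0.085], 922), ('top', [0.6372, 0.0921, 0.1234], 44)]
amber w2 [([0.645, 0.0791], 1556), None, None]
amber w7 [([0.645, 0.0788], 566), ([0.649, 0.1164], 254), None]
clear top0 [([0.6486, -0.0599], 32), ([0.6462, -0.0582], 73), ('top', [0.6473, -0.0588, 0.098], 43)]
clear side0 [([0.6494, -0.064], 139), ([0.6482, -0.067], 95), ('top', [0.6493, -0.0667, 0.0954], 40)]
clear w1 [([0.6487, -0.0648], 1236), ([0.6458, -0.0635], 935), ('top', [0.6434, -0.0662, 0.0944], 282)]
clear w2 [([0.6487, -0.0644], 705), ([0.6476, -0.0673], 769), ('top', [0.6463, -0.0708, 0.094], 203)]
clear w7 [([0.6487, -0.0648], 1224), ([0.6465, -0.0631], 1206), ('top', [0.6481, -0.0644, 0.0944], 681)]
ind top0 [([0.6458, 0.2282], 22), ([0.6436, 0.2283], 41), ('top', [0.6448, 0.2297, 0.0728], 27)]
ind side0 [([0.647, 0.2246], 56), ([0.6449, 0.2179], 36), ('top', [0.6444, 0.221, 0.0704], 18)]
ind w1 [([0.6464, 0.2245], 381), ([0.6443, 0.2243], 426), ('top', [0.646, 0.2247, 0.0694], 304)]
ind w2 [([0.6466, 0.2238], 40), None, None]
ind w7 [([0.6465, 0.2245], 383), ([0.6442, 0.2243], 410), ('top', [0.6458, 0.2248, 0.0693], 299)]
drop top0 [([0.6622, -0.1926], 26), ([0.6613, -0.1911], 43), ('top', [0.6627, -0.1917, 0.0757], 24)]
drop side0 [([0.6635, -0.1965], 90), ([0.6619, -0.1995], 60), ('top', [0.6626, -0.1988, 0.0759], 31)]
drop w1 [([0.6627, -0.1972], 200), None, None]
drop w2 [([0.6629, -0.1969], 464), ([0.6605, -0.1968], 457), ('top', [0.6623, -0.1969, 0.0742], 332)]
drop w7 [([0.6614, -0.1972], 22), None, None]
```

```bash
python3 - <<'E'
from h import *
goto([.645,.079,.100],TY)
print(tray2w(.0014,.0704,.103),tray2w(.0014,-.0716,.083))
E
```

```text
t 12.88 pos [0.4932 0.1809 0.2469] grip 0.077 F [ 0.1 -0.1  1.5] q7 1.27
turn deg [ 0.11  0.19 -0.06]
shift now-axes [-0.1383 -0.1193  0.1472]  target-axes [-0.1386 -0.1192  0.1469]
[0.48453005 0.25036811 0.103     ] [0.50139263 0.10937288 0.083     ]
```

```bash
python3 -m crank '[[[-0.015,-0.012,0],[0.1,0.2,0],0.07],[[-0.03,-0.026,0],[0,0,0],0.07],[[-0.035,-0.03,0],[0,0,0],0.07],[[-0.03,-0.026,0.01],[0,0,0],0.07],[[-0.02,-0.018,0.03],[0,0,0],0.07],[[-0.0086,-0.0072,0.04],[0,0,0],0.07],[[0,0,0.035],[0,0,0],0.07],[[0,0,0.02],[0,0,0],0.07],[[0,0,0.01],[0,0,0],0.07],[[0,0,0],[0,0,0],0.07]]'; python3 - <<'E'
from h import *
goto([.645,.079,.100],TY)
E
```

```text
t: 14.12
eef_pos: [0.6437, 0.0781, 0.099]
tool_rot: [-0.002, -0.059, 0.998, -0.001]
contact_force: [-0.2, 1.0, 1.0]
gripper_width: 0.819
t 14.12 pos [0.6437 0.0781 0.099 ] grip 0.070 F [-0.2  1.   1. ] q7 1.61
turn deg [-0.08 -0.23 -0.05]
shift now-axes [-0.0014  0.0007 -0.001 ]  target-axes [-0.0014  0.0007 -0.001 ]
```

```bash
python3 -m crank '[[[-0.0014,0.0007,-0.001],[-0.1,-0.2,0],0.05],[[0,0,0],[0,0,0],0.036],[[0,0,0],[0,0,0],0.02],[[0,0,0],[0,0,0],0.02],[[0,0,0],[0,0,0],0.02],[[0,0,0],[0,0,0],0.02]]' 40; python3 - <<'E'
from h import *
goto([.645,.079,.100],TY)
shot('wrist','w8'); shot('side','s8')
E
```

```text
t: 14.88
eef_pos: [0.6458, 0.0795, 0.1016]
tool_rot: [0.001, -0.059, 0.998, 0.001]
contact_force: [-0.9, 0.4, 6.8]
gripper_width: 0.375
t 14.88 pos [0.6458 0.0795 0.1016] grip 0.032 F [-0.9  0.4  6.8] q7 1.61
turn deg [ 0.06  0.12 -0.04]
shift now-axes [ 0.0008 -0.0004  0.0016]  target-axes [ 0.0008 -0.0004  0.0016]
```

View pics/w8.png

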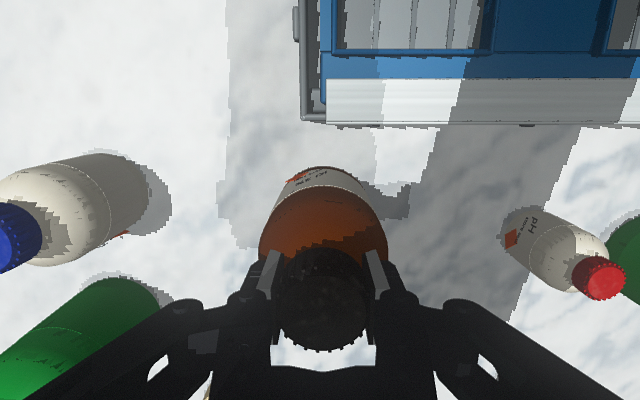

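```bash
python3 -m crank '[[[0,0,-0.01],[0,0,0],0.02],[[0,0,-0.02],[0,0,0],0.02],[[0,0,-0.03],[0,0,0],0.02],[[0,0,-0.025],[0,0,0],0.02],[[0,0,-0.01],[0,0,0],0.02],[[0,0,0],[0,0,0],0.02]]'; python3 - <<'E'
from h import *
goto(tray2w(.0014,.0704,.145),TY)
E
```

```text
t: 15.72
eef_pos: [0.6452, 0.0791, 0.1961]
tool_rot: [0.001, -0.059, 0.998, 0.0]
contact_force: [-0.0, -0.8, -2.2]
gripper_width: 0.373
t 15.72 pos [0.6452 0.0791 0.1961] grip 0.032 F [-0.  -0.8 -2.2] q7 1.59
turn deg [ 0.04  0.07 -0.06]
shift now-axes [0.1394 0.189  0.051 ]  target-axes [0.1392 0.1891 0.0511]
```

```bash
python3 -m crank '[[[0.01,0.013,0],[0,0,0],0.02],[[0.018,0.025,0],[0,0,0],0.02],[[0.022,0.03,0],[0,0,0],0.02],[[0.022,0.03,0],[0,0,0],0.02],[[0.022,0.03,0],[0,0,0],0.02],[[0.02,0.027,0],[0,0,0],0.02],[[0.014,0.019,0],[0,0,0],0.02],[[0.008,0.011,0],[0,0,0],0.02],[[0.003,0.004,0],[0,0,0],0.02],[[0,0,0],[0,0,0],0.02]]'; python3 - <<'E'
from h import *
goto(tray2w(.0014,.0704,.1046),TY)
shot('wrist','w9')
E
```

```text
t: 16.98
eef_pos: [0.4848, 0.25, 0.1952]
tool_rot: [-0.0, -0.059, 0.998, 0.0]
contact_force: [0.4, 0.3, -2.7]
gripper_width: 0.376
t 16.98 pos [0.4848 0.25   0.1952] grip 0.032 F [ 0.4  0.3 -2.7] q7 1.17
turn deg [ 0.   -0.01 -0.07]
shift now-axes [0.0002 0.0004 0.0906]  target-axes [0.0002 0.0004 0.0906]
```

View pics/w9.png

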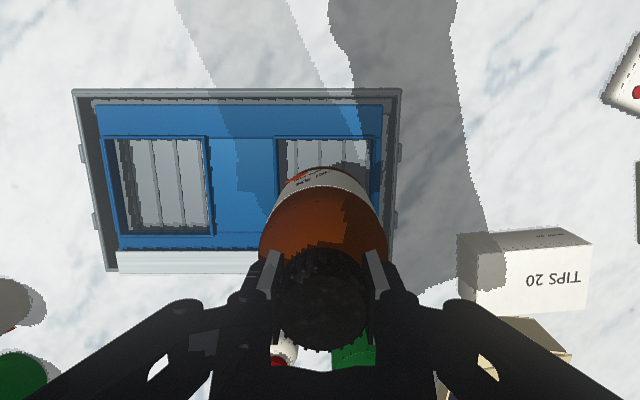

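```bash
python3 -m crank '[[[0,0,0.01],[0,0,0],0.02],[[0,0,0.02],[0,0,0],0.02],[[0,0,0.02],[0,0,0],0.02],[[0,0,0.015],[0,0,0],0.02],[[0,0,0.01],[0,0,0],0.02],[[0,0,0.006],[0,0,0],0.02],[[0,0,0.004],[0,0,0],0.02],[[0,0,0.002],[0,0,0],0.02],[[0,0,0.001],[0,0,0],0.02],[[0,0,0],[0,0,0],0.02]]'; python3 - <<'E'
from h import *
goto(tray2w(.0014,.0704,.1046),TY)
E
```

```text
t: 18.27
eef_pos: [0.4848, 0.2505, 0.1076]
tool_rot: [0.0, -0.059, 0.998, 0.0]
contact_force: [-0.2, 0.4, -1.3]
gripper_width: 0.376
t 18.27 pos [0.4848 0.2505 0.1076] grip 0.032 F [-0.2  0.4 -1.3] q7 1.20
turn deg [ 0.04  0.02 -0.05]
shift now-axes [ 0.0003 -0.0001  0.003 ]  target-axes [ 0.0003 -0.0001  0.003 ]
```

```bash
python3 -m crank '[[[0,0,0.001],[0,0,0],0.02],[[0,0,0.0008],[0,0,0],0.02],[[0,0,0],[0,0,0],0.02]]';python3 -m crank '[[[0,0,0.0007],[0,0,0],0.02],[[0,0,0.0005],[0,0,0],0.02],[[0,0,0],[0,0,0],0.02]]'
```

```text
t: 18.65
eef_pos: [0.4846, 0.2504, 0.1055]
tool_rot: [-0.0, -0.059, 0.998, 0.0]
contact_force: [-0.3, 0.2, -1.9]
gripper_width: 0.375
t: 19.02
eef_pos: [0.4848, 0.2506, 0.1046]
tool_rot: [0.0, -0.059, 0.998, 0.0]
contact_force: [-0.7, -0.1, 2.1]
gripper_width: 0.376
```

```bash
python3 -m crank '[[[0,0,0],[0,0,0],0.038],[[0,0,0],[0,0,0],0.045],[[0,0,0],[0,0,0],0.058],[[0,0,0],[0,0,0],0.06],[[0,0,-0.01],[0,0,0],0.06],[[0,0,-0.03],[0,0,0],0.06],[[0,0,-0.04],[0,0,0],0.06],[[0,0,-0.03],[0,0,0],0.06],[[0,0,-0.01],[0,0,0],0.06],[[0,0,0],[0,0,0],0.06]]'; python3 - <<'E'
from h import *
shot('wrist','w10'); goto([.6487,-.0647,.2],TY)
E
```

```text
t: 20.27
eef_pos: [0.4848, 0.2505, 0.2247]
tool_rot: [0.0, -0.059, 0.998, 0.001]
contact_force: [-0.1, 1.0, 0.1]
gripper_width: 0.706
t 20.32 pos [0.4843 0.2502 0.2238] grip 0.060 F [-0.9  0.3 -0.6] q7 1.16
turn deg [ 0.01 -0.04 -0.05]
shift now-axes [-0.1262 -0.3321  0.0236]  target-axes [-0.1259 -0.3322  0.0238]
```

View pics/w10.png

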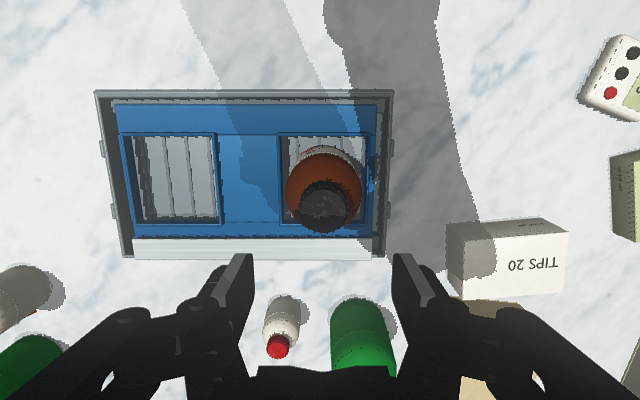

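```bash
python3 -m crank '[[[-0.008,-0.02,0],[0,0,0],0.065],[[-0.014,-0.04,0],[0,0,0],0.065],[[-0.018,-0.048,0],[0,0,0],0.065],[[-0.018,-0.048,0],[0,0,0],0.065],[[-0.018,-0.048,0],[0,0,0],0.065],[[-0.018,-0.048,0],[0,0,0],0.065],[[-0.016,-0.04,0],[0,0,0],0.065],[[-0.01,-0.025,0.01],[0,0,0],0.065],[[-0.006,-0.015,0.02],[0,0,0],0.065],[[0,0,0.025],[0,0,0],0.065]]'; python3 - <<'E'
from h import *
goto([.6487,-.0647,.080],TY)
shot('wrist','w11')
E
```

```text
t: 21.58
eef_pos: [0.6485, -0.0655, 0.1668]
tool_rot: [-0.001, -0.058, 0.998, 0.0]
contact_force: [-0.1, 0.6, -0.2]
gripper_width: 0.764
t 21.57 pos [ 0.6485 -0.0655  0.1668] grip 0.065 F [-0.1  0.6 -0.2] q7 1.85
turn deg [ 0.01 -0.09 -0.14]
shift now-axes [-0.0004  0.0008  0.0868]  target-axes [-0.0003  0.0008  0.0868]
```

View pics/w11.png

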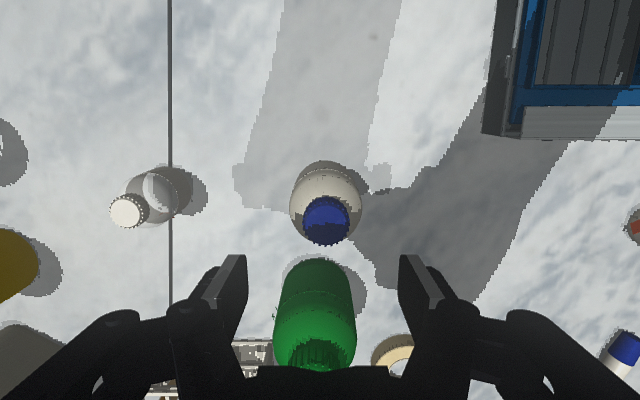

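```bash
python3 -m crank '[[[0,0.0008,0.02],[0,0,0],0.065],[[0,0,0.03],[0,0,0],0.065],[[0,0,0.02],[0,0,0],0.065],[[0,0,0.012],[0,0,0],0.06],[[0,0,0.005],[0,0,0],0.05],[[0,0,0],[0,0,0],0.034],[[0,0,0],[0,0,0],0.015],[[0,0,0],[0,0,0],0.015],[[0,0,0],[0,0,0],0.015],[[0,0,0],[0,0,0],0.015]]' 35; python3 - <<'E'
from h import *
goto([.6487,-.0647,.080],TY)
E
```

```text
t: 22.88
eef_pos: [0.6494, -0.0636, 0.083]
tool_rot: [0.001, -0.059, 0.998, 0.0]
contact_force: [0.3, -0.4, 5.8]
gripper_width: 0.314
t 22.88 pos [ 0.6494 -0.0636  0.083 ] grip 0.027 F [ 0.3 -0.4  5.8] q7 1.88
turn deg [ 0.02  0.08 -0.06]
shift now-axes [ 0.0009 -0.001   0.003 ]  target-axes [ 0.0009 -0.001   0.003 ]
```

```bash
python3 -m crank '[[[0,0,-0.01],[0,0,0],0.015],[[0,0,-0.02],[0,0,0],0.015],[[0,0,-0.03],[0,0,0],0.015],[[0,0,-0.025],[0,0,0],0.015],[[0,0,-0.01],[0,0,0],0.015],[[0,0,0],[0,0,0],0.015]]'; python3 - <<'E'
from h import *
goto(tray2w(.0014,-.0716,.086),TY)
E
```

```text
t: 23.62
eef_pos: [0.6491, -0.0637, 0.1781]
tool_rot: [0.001, -0.059, 0.998, 0.0]
contact_force: [-0.2, -0.4, -0.9]
gripper_width: 0.309
t 23.62 pos [ 0.6491 -0.0637  0.1781] grip 0.026 F [-0.2 -0.4 -0.9] q7 1.85
turn deg [ 0.02  0.08 -0.05]
shift now-axes [0.1264 0.1892 0.092 ]  target-axes [0.1261 0.1893 0.0921]
```

```bash
python3 -m crank '[[[0.008,0.013,0],[0,0,0],0.015],[[0.016,0.025,0],[0,0,0],0.015],[[0.02,0.03,0],[0,0,0],0.015],[[0.02,0.03,0],[0,0,0],0.015],[[0.02,0.03,0],[0,0,0],0.015],[[0.018,0.027,0],[0,0,0],0.015],[[0.014,0.019,0],[0,0,0],0.015],[[0.008,0.011,0],[0,0,0],0.015],[[0.002,0.004,0],[0,0,0],0.015],[[0,0,0],[0,0,0],0.015]]'; python3 - <<'E'
from h import *
goto(tray2w(.0014,-.0716,.086),TY)
shot('wrist','w12')
E
```

```text
t: 24.88
eef_pos: [0.5016, 0.1089, 0.1772]
tool_rot: [0.0, -0.059, 0.998, 0.0]
contact_force: [0.7, 0.0, -0.7]
gripper_width: 0.31
t 24.88 pos [0.5016 0.1089 0.1772] grip 0.026 F [ 0.7  0.  -0.7] q7 1.46
turn deg [ 0.01  0.   -0.07]
shift now-axes [0.0002 0.0004 0.0912]  target-axes [0.0002 0.0005 0.0912]
```

View pics/w12.png

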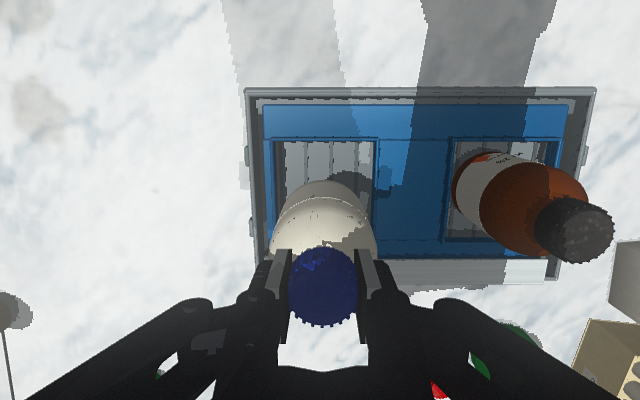

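```bash
python3 -m crank '[[[0,0.0004,0.01],[0,0,0],0.015],[[0,0,0.02],[0,0,0],0.015],[[0,0,0.02],[0,0,0],0.015],[[0,0,0.015],[0,0,0],0.015],[[0,0,0.01],[0,0,0],0.015],[[0,0,0.006],[0,0,0],0.015],[[0,0,0.004],[0,0,0],0.015],[[0,0,0.003],[0,0,0],0.015],[[0,0,0.001],[0,0,0],0.015],[[0,0,0],[0,0,0],0.015]]'; python3 - <<'E'
from h import *
goto(tray2w(.0014,-.0716,.086),TY)
E
```

```text
t: 26.18
eef_pos: [0.5015, 0.1097, 0.0884]
tool_rot: [0.0, -0.059, 0.998, 0.0]
contact_force: [0.5, 0.0, -1.5]
gripper_width: 0.311
t 26.18 pos [0.5015 0.1097 0.0884] grip 0.027 F [ 0.5  0.  -1.5] q7 1.51
turn deg [ 0.03  0.01 -0.05]
shift now-axes [ 0.0001 -0.0003  0.0024]  target-axes [ 0.0001 -0.0003  0.0024]
```

```bash
python3 -m crank '[[[0,0,0.001],[0,0,0],0.015],[[0,0,0.0007],[0,0,0],0.015],[[0,0,0],[0,0,0],0.015]]';python3 -m crank '[[[0,0,0.0005],[0,0,0],0.015],[[0,0,0.0005],[0,0,0],0.015],[[0,0,0],[0,0,0],0.015]]'
```

```text
t: 26.55
eef_pos: [0.5014, 0.1096, 0.0866]
tool_rot: [-0.0, -0.059, 0.998, 0.0]
contact_force: [0.2, 0.1, -1.5]
gripper_width: 0.309
t: 26.92
eef_pos: [0.5015, 0.1096, 0.086]
tool_rot: [0.0, -0.059, 0.998, 0.0]
contact_force: [-1.4, -0.1, 4.7]
gripper_width: 0.31
```

```bash
python3 -m crank '[[[0,0,0],[0,0,0],0.033],[[0,0,0],[0,0,0],0.04],[[0,0,0],[0,0,0],0.05],[[0,0,0],[0,0,0],0.055],[[0,0,-0.01],[0,0,0],0.055],[[0,0,-0.03],[0,0,0],0.055],[[0,0,-0.04],[0,0,0],0.055],[[0,0,-0.03],[0,0,0],0.055],[[0,0,-0.01],[0,0,0],0.055],[[0,0,0],[0,0,0],0.055]]'; python3 - <<'E'
from h import *
shot('wrist','w13'); goto([.6465,.2245,.062],TY)
E
```

```text
t: 28.18
eef_pos: [0.5015, 0.1097, 0.206]
tool_rot: [0.0, -0.059, 0.998, 0.0]
contact_force: [-0.2, -1.2, -0.6]
gripper_width: 0.642
t 28.23 pos [0.5009 0.1095 0.2051] grip 0.055 F [-0.7  0.  -0.1] q7 1.45
turn deg [ 0.02 -0.04 -0.05]
shift now-axes [-0.1582  0.0969  0.143 ]  target-axes [-0.1582  0.0969  0.1431]
```

View pics/w13.png

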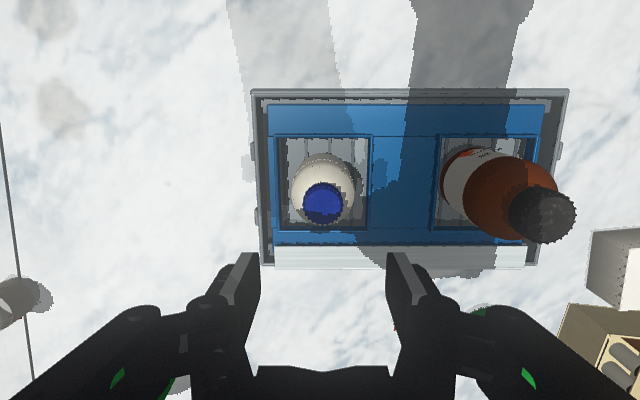

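```bash
python3 - <<'E'
from h import *
from scipy.optimize import least_squares
for n,c0,r,zb in [('green',(.65,.295),.0315,.07),('ind',(.6465,.2245),.0195,.042)]:
  for f in ['side0','w1','w7','w10']:
    p,X=cloud(f); P=X.reshape(-1,3)
    P=P[np.isfinite(P[:,0])&(np.hypot(P[:,0]-c0[0],P[:,1]-c0[1])<r+.012)&(P[:,2]>.008)&(P[:,2]<zb)]
    if len(P)<20: continue
    s=least_squares(lambda c:np.hypot(P[:,0]-c[0],P[:,1]-c[1])-r,c0,loss='soft_l1',f_scale=.002); print(n,f,s.x.round(4),len(P),s.cost)
p,X=cloud('w1');print(np.nanmin(X[250:300,505:620],axis=(0,1)), )
E
```

```text
green side0 [0.6523 0.3091] 174 0.00038163932875949117
green w1 [0.6509 0.309 ] 1184 0.00010248882926175219
green w7 [0.651 0.309] 1080 0.00010067909322139216
green w10 [0.6511 0.3088] 1988 0.0001511810211070284
ind side0 [0.6473 0.2247] 77 0.0001425570443164882
ind w1 [0.6465 0.2245] 529 9.035453013493912e-05
ind w7 [0.6465 0.2246] 528 5.894485152333107e-05
ind w10 [0.6465 0.2247] 628 6.285549535023958e-05
[ 0.54804035  0.38823005 -0.0031342 ]
```

```bash
python3 -m crank '[[[-0.015,0.009,0],[0,0,0],0.042],[[-0.03,0.018,0],[0,0,0],0.042],[[-0.038,0.024,0],[0,0,0],0.042],[[-0.035,0.022,0],[0,0,0],0.042],[[-0.025,0.015,0],[0,0,0],0.042],[[-0.0122,0.0069,0],[0,0,0],0.042],[[-0.003,0.002,0.02],[0,0,0],0.042],[[0,0,0.02],[0,0,0],0.042],[[0,0,0],[0,0,0],0.042]]'; python3 - <<'E'
from h import *
shot('wrist','w14'); goto([.6465,.2245,.062],TY)
E
```

```text
t: 29.35
eef_pos: [0.6447, 0.2231, 0.1625]
tool_rot: [-0.003, -0.059, 0.998, -0.001]
contact_force: [0.1, -0.1, -0.8]
gripper_width: 0.492
t 29.40 pos [0.6457 0.2234 0.1642] grip 0.042 F [0.1 0.6 0.8] q7 1.40
turn deg [-0.03 -0.17 -0.1 ]
shift now-axes [-0.0012  0.001   0.1022]  target-axes [-0.0009  0.001   0.1022]
```

View pics/w14.png

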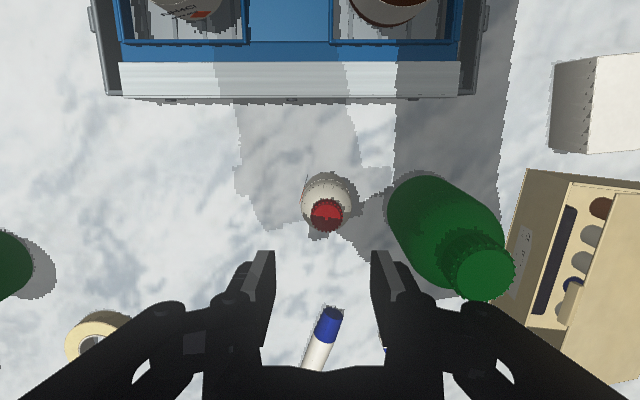

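```bash
python3 - <<'E'
from h import *
p,X=cloud('w14'); d=load('w14')[1]
o=np.array([.6457,.2234,.1642]); r=Rt(TY).inv()
Y=r.apply((X-o).reshape(-1,3)).reshape(X.shape)
m=(d>0)&(d<.17)&(p.max(-1)<90)
for z0 in np.arange(-.08,.02,.01):
    k=m&(abs(Y[...,2]-z0)<.005)
    if k.sum()>20: print(z0.round(3),k.sum(),'y',np.percentile(Y[k][:,1],[1,99]).round(3),'x',np.percentile(Y[k][:,0],[1,99]).round(3))
E
```

```text
-0.08 77 y [-0.015  0.013] x [0.019 0.021]
-0.07 7345 y [-0.062  0.061] x [0.011 0.019]
-0.06 11497 y [-0.06   0.059] x [0.004 0.018]
-0.05 5538 y [-0.058  0.056] x [-0.008  0.018]
-0.04 10009 y [-0.054  0.053] x [-0.01   0.014]
-0.03 2099 y [-0.048  0.05 ] x [0.004 0.015]
-0.02 1773 y [-0.031  0.029] x [-0.01   0.013]
-0.01 1278 y [-0.035  0.033] x [-0.009  0.013]
-0.0 987 y [-0.035  0.033] x [-0.009  0.013]
0.01 441 y [-0.033  0.032] x [-0.009  0.013]
```

```bash
python3 -m crank '[[[-0.0007,0.001,0.01],[0,-0.1,0],0.036],[[0,0,0.025],[0,0,0],0.036],[[0,0,0.025],[0,0,0],0.036],[[0,0,0.02],[0,0,0],0.036],[[0,0,0.012],[0,0,0],0.036],[[0,0,0.005],[0,0,0],0.036],[[0,0,0],[0,0,0],0.036]]' 30; python3 - <<'E'
from h import *
goto([.6465,.2245,.066],TY)
E
```

```text
t: 30.28
eef_pos: [0.648, 0.2256, 0.0688]
tool_rot: [0.001, -0.059, 0.998, 0.0]
contact_force: [0.3, -1.1, -0.3]
gripper_width: 0.423
t 30.27 pos [0.648  0.2256 0.0688] grip 0.036 F [ 0.3 -1.1 -0.3] q7 1.42
turn deg [ 0.03  0.12 -0.06]
shift now-axes [ 0.0016 -0.0009  0.0028]  target-axes [ 0.0016 -0.0009  0.0028]
```

```bash
python3 -m crank '[[[0.0014,-0.0008,0.0015],[0,0.1,0],0.036],[[0,0,0.001],[0,0,0],0.028],[[0,0,0],[0,0,0],0.01],[[0,0,0],[0,0,0],0.01],[[0,0,0],[0,0,0],0.01],[[0,0,0],[0,0,0],0.01]]' 30; python3 - <<'E'
from h import *
goto([.6465,.2245,.066],TY)
E
```

```text
t: 31.02
eef_pos: [0.6467, 0.2247, 0.0664]
tool_rot: [0.0, -0.059, 0.998, 0.0]
contact_force: [0.0, -0.7, 3.0]
gripper_width: 0.219
t 31.02 pos [0.6467 0.2247 0.0664] grip 0.019 F [ 0.  -0.7  3. ] q7 1.42
turn deg [ 0.03  0.03 -0.05]
shift now-axes [ 0.0002 -0.0002  0.0004]  target-axes [ 0.0002 -0.0002  0.0004]
```

```bash
python3 -m crank '[[[0,0,-0.01],[0,0,0],0.01],[[0,0,-0.03],[0,0,0],0.01],[[0,0,-0.04],[0,0,0],0.01],[[0,0,-0.04],[0,0,0],0.01],[[0,0,-0.03],[0,0,5],0.01],[[0,0,-0.012],[0,0,10],0.01],[[0,0,0],[0,0,10],0.01],[[0,0,0],[0,0,10],0.01],[[0,0,0],[0,0,10],0.01],[[0,0,0],[0,0,10],0.01]]'; python3 -m crank '[[[0,0,0],[0,0,10],0.01],[[0,0,0],[0,0,10],0.01],[[0,0,0],[0,0,10],0.01],[[0,0,0],[0,0,5],0.01],[[0,0,0],[0,0,0],0.01]]'; python3 - <<'E'
from h import *
goto(tray2w(-.031,-.0006,.0904),TY-90)
E
```

```text
t: 32.28
eef_pos: [0.6463, 0.2245, 0.2285]
tool_rot: [-0.0, 0.411, 0.912, 0.0]
contact_force: [0.1, -0.3, -0.8]
gripper_width: 0.216
t: 32.9
eef_pos: [0.6463, 0.2248, 0.2283]
tool_rot: [-0.0, 0.664, 0.748, 0.0]
contact_force: [0.7, -0.9, -0.2]
gripper_width: 0.224
t 32.90 pos [0.6463 0.2248 0.2283] grip 0.019 F [ 0.7 -0.9 -0.2] q7 0.00
turn deg [-0.01 -0.03  0.01]
shift now-axes [-0.0264 -0.1899  0.138 ]  target-axes [-0.0264 -0.19    0.1379]
```

```bash
python3 -m crank '[[[-0.002,-0.015,0],[0,0,0],0.01],[[-0.004,-0.03,0],[0,0,0],0.01],[[-0.005,-0.038,0],[0,0,0],0.01],[[-0.005,-0.038,0],[0,0,0],0.01],[[-0.004,-0.032,0],[0,0,0],0.01],[[-0.004,-0.023,0],[0,0,0],0.01],[[-0.0024,-0.011,0],[0,0,0],0.01],[[0,-0.003,0],[0,0,0],0.01],[[0,0,0],[0,0,0],0.01]]'; python3 - <<'E'
from h import *
goto(tray2w(-.031,-.0006,.0904),TY-90)
shot('wrist','w15')
E
```

```text
t: 34.02
eef_pos: [0.4616, 0.1763, 0.2284]
tool_rot: [0.0, 0.664, 0.748, 0.001]
contact_force: [-0.6, 0.0, -0.5]
gripper_width: 0.221
t 34.02 pos [0.4616 0.1763 0.2284] grip 0.019 F [-0.6  0.  -0.5] q7 -0.17
turn deg [ 0.05 -0.04 -0.02]
shift now-axes [-0.0003 -0.0009  0.138 ]  target-axes [-0.0002 -0.0008  0.138 ]
```

View pics/w15.png

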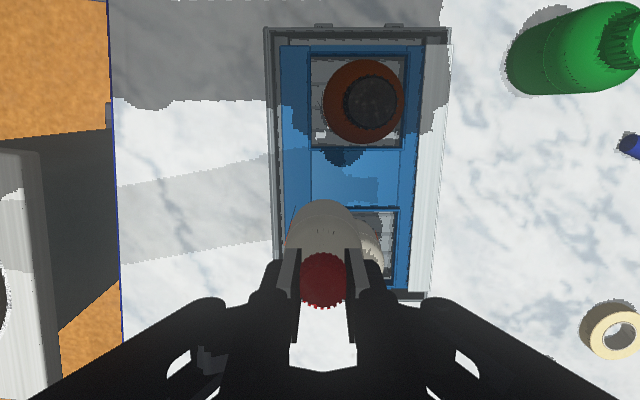

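```bash
python3 -m crank '[[[0,-0.0008,0.015],[0,0,0],0.01],[[0,0,0.03],[0,0,0],0.01],[[0,0,0.03],[0,0,0],0.01],[[0,0,0.025],[0,0,0],0.01],[[0,0,0.016],[0,0,0],0.01],[[0,0,0.01],[0,0,0],0.01],[[0,0,0.005],[0,0,0],0.01],[[0,0,0.003],[0,0,0],0.01],[[0,0,0.001],[0,0,0],0.01],[[0,0,0],[0,0,0],0.01]]'; python3 - <<'E'
from h import *
goto(tray2w(-.031,-.0006,.0904),TY-90)
E
```

```text
t: 35.33
eef_pos: [0.4603, 0.1761, 0.0935]
tool_rot: [-0.0, 0.664, 0.748, 0.001]
contact_force: [-0.2, 0.4, -0.7]
gripper_width: 0.223
t 35.33 pos [0.4603 0.1761 0.0935] grip 0.019 F [-0.2  0.4 -0.7] q7 0.03
turn deg [ 0.04 -0.05 -0.05]
shift now-axes [-0.0001  0.0004  0.0031]  target-axes [-0.0001  0.0004  0.0031]
```

```bash
python3 -m crank '[[[0,0,0.001],[0,0,0],0.01],[[0,0,0.001],[0,0,0],0.01],[[0,0,0],[0,0,0],0.01]]';python3 -m crank '[[[0,0,0.0007],[0,0,0],0.01],[[0,0,0],[0,0,0],0.01]]';python3 -m crank '[[[0,0,0.0005],[0,0,0],0.01],[[0,0,0],[0,0,0],0.01]]'
```

```text
t: 35.7
eef_pos: [0.4601, 0.176, 0.0911]
tool_rot: [-0.0, 0.664, 0.748, 0.0]
contact_force: [-1.1, 0.8, -0.4]
gripper_width: 0.215
t: 35.95
eef_pos: [0.4602, 0.1759, 0.0904]
tool_rot: [-0.0, 0.664, 0.748, 0.0]
contact_force: [0.1, -0.3, -0.1]
gripper_width: 0.22
t: 36.2
eef_pos: [0.4604, 0.176, 0.0903]
tool_rot: [-0.0, 0.664, 0.748, 0.0]
contact_force: [-0.7, 1.5, 4.2]
gripper_width: 0.217
```

Contact with the bridge; release and rise.

```bash
python3 -m crank '[[[0,0,0],[0,0,0],0.024],[[0,0,0],[0,0,0],0.03],[[0,0,0],[0,0,0],0.04],[[0,0,0],[0,0,0],0.042],[[0,0,-0.01],[0,0,0],0.042],[[0,0,-0.03],[0,0,0],0.042],[[0,0,-0.04],[0,0,0],0.042],[[0,0,-0.04],[0,0,0],0.042],[[0,0,-0.015],[0,0,0],0.042],[[0,0,0],[0,0,0],0.042]]'; python3 - <<'E'
from h import *
shot('wrist','w16'); goto([.6628,-.197,.18],TY-90)
E
```

```text
t: 37.45
eef_pos: [0.4604, 0.1762, 0.2256]
tool_rot: [-0.0, 0.664, 0.748, 0.001]
contact_force: [0.2, -0.6, 0.0]
gripper_width: 0.496
t 37.50 pos [0.4597 0.176  0.2246] grip 0.042 F [ 0.4 -0.7 -0.2] q7 -0.16
turn deg [-0.02 -0.05 -0.03]
shift now-axes [-0.3944  0.1576  0.0442]  target-axes [-0.3945  0.1573  0.0446]
```

View pics/w16.png

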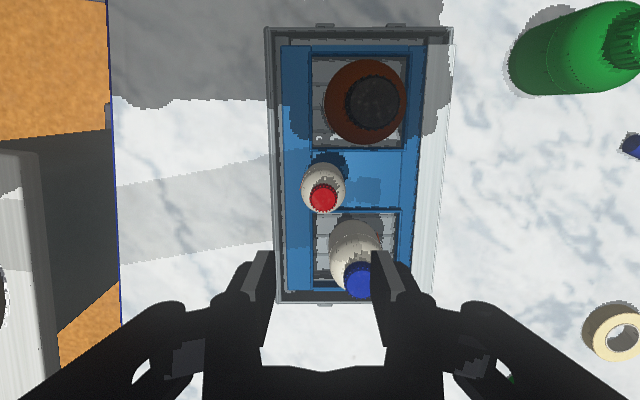

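```bash
python3 -m crank '[[[-0.02,0.008,0],[0,0,0],0.042],[[-0.045,0.018,0],[0,0,0],0.042],[[-0.05,0.02,0],[0,0,0],0.042],[[-0.05,0.02,0],[0,0,0],0.042],[[-0.05,0.02,0],[0,0,0],0.042],[[-0.05,0.02,0],[0,0,0],0.042],[[-0.05,0.02,0],[0,0,0],0.042],[[-0.045,0.018,0],[0,0,0],0.042],[[-0.025,0.01,0],[0,0,0],0.042],[[-0.0095,0.0033,0.02],[0,0,0],0.042]]'; python3 -m crank '[[[0,0,0.02],[0,0,0],0.042],[[0,0,0],[0,0,0],0.042]]'; python3 - <<'E'
from h import *
from scipy.optimize import least_squares
shot('wrist','w17'); goto([.6628,-.197,.070],TY-90)
p,X=cloud('w17'); P=X.reshape(-1,3);c0=(.6628,-.197);r=.0205
P=P[np.isfinite(P[:,0])&(np.hypot(P[:,0]-c0[0],P[:,1]-c0[1])<r+.012)&(P[:,2]>.008)&(P[:,2]<.042)]
s=least_squares(lambda c:np.hypot(P[:,0]-c[0],P[:,1]-c[1])-r,c0,loss='soft_l1',f_scale=.002); print(s.x.round(4),len(P))
E
```

```text
t: 38.75
eef_pos: [0.6629, -0.1998, 0.2031]
tool_rot: [0.0, 0.665, 0.747, -0.0]
contact_force: [-0.2, 0.3, -1.1]
gripper_width: 0.492
t: 39.0
eef_pos: [0.6609, -0.1947, 0.181]
tool_rot: [-0.003, 0.664, 0.748, -0.001]
contact_force: [-0.0, 0.2, -0.6]
gripper_width: 0.496
t 39.05 pos [ 0.6619 -0.1951  0.1828] grip 0.042 F [-0.2 -0.   0.6] q7 0.69
turn deg [-0.18 -0.14  0.05]
shift now-axes [-0.0022  0.0011  0.1128]  target-axes [-0.002   0.0007  0.1128]
[ 0.6629 -0.1969] 324
```

View pics/w17.png

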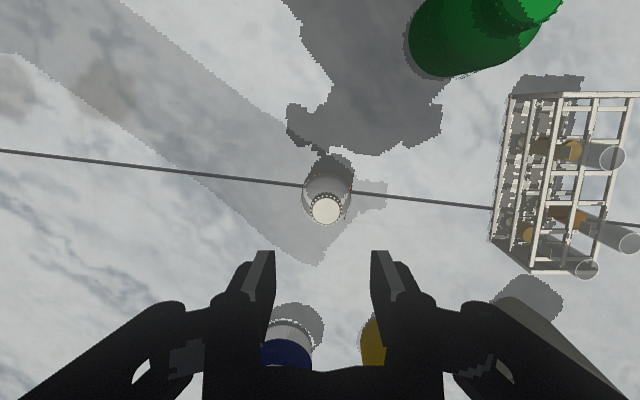

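```bash
python3 -m crank '[[[-0.002,0.0008,0.015],[-0.1,-0.1,0],0.042],[[0,0,0.03],[0,0,0],0.04],[[0,0,0.03],[0,0,0],0.04],[[0,0,0.02],[0,0,0],0.04],[[0,0,0.012],[0,0,0],0.04],[[0,0,0.005],[0,0,0],0.04],[[0,0,0],[0,0,0],0.04]]' 30; python3 - <<'E'
from h import *
goto([.6628,-.197,.070],TY-90)
E
```

```text
t: 39.92
eef_pos: [0.6643, -0.1995, 0.0731]
tool_rot: [0.001, 0.664, 0.748, 0.0]
contact_force: [-0.1, 0.2, 0.4]
gripper_width: 0.468
t 39.92 pos [ 0.6643 -0.1995  0.0731] grip 0.040 F [-0.1  0.2  0.4] q7 0.76
turn deg [ 0.13  0.09 -0.05]
shift now-axes [ 0.0026 -0.0012  0.0031]  target-axes [ 0.0026 -0.0012  0.0031]
```

```bash
python3 -m crank '[[[0.0022,-0.001,0.002],[0.1,0.1,0],0.04],[[0,0,0.001],[0,0,0],0.03],[[0,0,0],[0,0,0],0.01],[[0,0,0],[0,0,0],0.01],[[0,0,0],[0,0,0],0.01],[[0,0,0],[0,0,0],0.01]]' 30; python3 - <<'E'
from h import *
goto([.6628,-.197,.070],TY-90)
E
```

```text
t: 40.67
eef_pos: [0.663, -0.1973, 0.0701]
tool_rot: [0.0, 0.664, 0.748, 0.0]
contact_force: [-0.4, 0.7, 3.8]
gripper_width: 0.234
t 40.67 pos [ 0.663  -0.1973  0.0701] grip 0.020 F [-0.4  0.7  3.8] q7 0.76
turn deg [ 0.03 -0.02 -0.06]
shift now-axes [ 0.0003 -0.0002  0.0001]  target-axes [ 0.0003 -0.0002  0.0001]
```

```bash
python3 -m crank '[[[0,0,-0.01],[0,0,0],0.01],[[0,0,-0.03],[0,0,0],0.01],[[0,0,-0.04],[0,0,0],0.01],[[0,0,-0.04],[0,0,0],0.01],[[0,0,-0.03],[0,0,0],0.01],[[0,0,-0.01],[0,0,0],0.01],[[0,0,0],[0,0,0],0.01]]'; python3 - <<'E'
from h import *
goto(tray2w(.033,-.0006,.0941),TY-90)
E
```

```text
t: 41.55
eef_pos: [0.6627, -0.1972, 0.2297]
tool_rot: [-0.0, 0.664, 0.748, 0.0]
contact_force: [1.5, 0.5, -0.9]
gripper_width: 0.234
t 41.55 pos [ 0.6627 -0.1972  0.2297] grip 0.020 F [ 1.5  0.5 -0.9] q7 0.67
turn deg [ 0.01 -0.04 -0.05]
shift now-axes [ 0.3944 -0.0925  0.1358]  target-axes [ 0.3946 -0.0921  0.1356]
```

```bash
python3 -m crank '[[[0.015,-0.0035,0],[0,0,0],0.01],[[0.035,-0.008,0],[0,0,0],0.01],[[0.047,-0.011,0],[0,0,0],0.01],[[0.05,-0.012,0],[0,0,0],0.01],[[0.05,-0.012,0],[0,0,0],0.01],[[0.05,-0.012,0],[0,0,0],0.01],[[0.05,-0.012,0],[0,0,0],0.01],[[0.047,-0.011,0],[0,0,0],0.01],[[0.032,-0.007,0],[0,0,0],0.01],[[0.0135,-0.003,0],[0,0,0],0.01]]'; python3 -m crank '[[[0.005,-0.0006,0],[0,0,0],0.01],[[0,0,0],[0,0,0],0.01],[[0,0,0],[0,0,0],0.01]]'; python3 - <<'E'
from h import *
goto(tray2w(.033,-.0006,.0941),TY-90)
shot('wrist','w18')
E
```

```text
t: 42.8
eef_pos: [0.5239, 0.1814, 0.2287]
tool_rot: [-0.001, 0.663, 0.749, -0.001]
contact_force: [1.0, -1.1, -1.2]
gripper_width: 0.233
t: 43.18
eef_pos: [0.5253, 0.182, 0.23]
tool_rot: [0.0, 0.665, 0.747, 0.0]
contact_force: [0.3, 0.1, -0.4]
gripper_width: 0.23
t 43.17 pos [0.5253 0.182  0.23  ] grip 0.020 F [ 0.3  0.1 -0.4] q7 -0.03
turn deg [ 0.01  0.   -0.19]
shift now-axes [ 0.0017 -0.0008  0.1359]  target-axes [ 0.0017 -0.0008  0.1359]
```

View pics/w18.png

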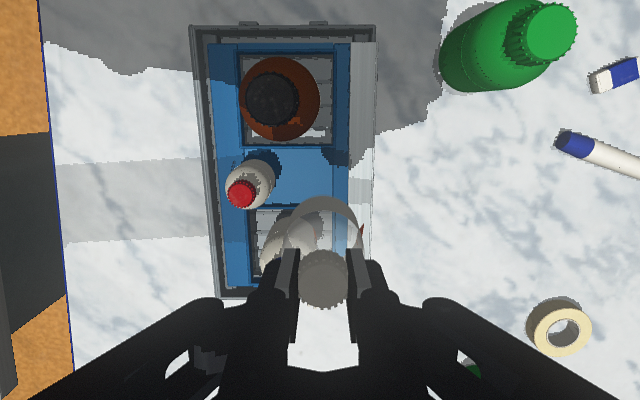

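```bash
python3 -m crank '[[[0.0015,-0.0006,0.015],[0,0,-0.2],0.01],[[0,0,0.03],[0,0,0],0.01],[[0,0,0.03],[0,0,0],0.01],[[0,0,0.023],[0,0,0],0.01],[[0,0,0.015],[0,0,0],0.01],[[0,0,0.01],[0,0,0],0.01],[[0,0,0.005],[0,0,0],0.01],[[0,0,0.003],[0,0,0],0.01],[[0,0,0.001],[0,0,0],0.01],[[0,0,0],[0,0,0],0.01]]'; python3 - <<'E'
from h import *
goto(tray2w(.033,-.0006,.0941),TY-90)
E
```

```text
t: 44.48
eef_pos: [0.5243, 0.1852, 0.0983]
tool_rot: [-0.0, 0.663, 0.749, 0.0]
contact_force: [0.3, -0.0, -0.2]
gripper_width: 0.231
t 44.48 pos [0.5243 0.1852 0.0983] grip 0.020 F [ 0.3 -0.  -0.2] q7 0.11
turn deg [ 0.03 -0.05  0.15]
shift now-axes [-0.0016 -0.0002  0.0042]  target-axes [-0.0016 -0.0001  0.0042]
```

```bash
python3 -m crank '[[[-0.0014,0,0.0015],[0,0,0],0.01],[[0,0,0.001],[0,0,0],0.01],[[0,0,0],[0,0,0],0.01]]';python3 -m crank '[[[0,0,0.001],[0,0,0],0.01],[[0,0,0],[0,0,0],0.01]]';python3 -m crank '[[[0,0,0.0007],[0,0,0],0.01],[[0,0,0],[0,0,0],0.01]]'
```

```text
t: 44.85
eef_pos: [0.5242, 0.1836, 0.0953]
tool_rot: [-0.0, 0.663, 0.749, 0.0]
contact_force: [0.1, -0.0, -1.3]
gripper_width: 0.227
t: 45.1
eef_pos: [0.5242, 0.1837, 0.0943]
tool_rot: [-0.0, 0.663, 0.749, 0.0]
contact_force: [0.1, -0.2, -1.2]
gripper_width: 0.232
t: 45.35
eef_pos: [0.5243, 0.1837, 0.094]
tool_rot: [-0.0, 0.663, 0.749, 0.0]
contact_force: [-1.7, -0.1, 3.1]
gripper_width: 0.233
```

```bash
python3 -m crank '[[[0,0,0],[0,0,0],0.025],[[0,0,0],[0,0,0],0.03],[[0,0,0],[0,0,0],0.036],[[0,0,0],[0,0,0],0.036],[[0,0,-0.01],[0,0,0],0.036],[[0,0,-0.03],[0,0,0],0.036],[[0,0,-0.04],[0,0,0],0.036],[[0,0,-0.04],[0,0,0],0.036],[[0,0,-0.03],[0,0,0],0.036],[[0,0,0],[0,0,0],0.036]]'; python3 -m crank '[[[-0.02,0,-0.02],[0,0,0],0.036],[[-0.04,0,-0.02],[0,0,0],0.036],[[-0.05,0,-0.01],[0,0,0],0.036],[[-0.05,0,0],[0,0,0],0.036],[[-0.02,0,0],[0,0,0],0.036],[[0,0,0],[0,0,0],0.036]]'; python3 - <<'E'
from h import *
from scipy.optimize import least_squares
shot('wrist','w19'); shot('side','s19'); shot('top','t19'); goto([.5,.18,.3],TY-90)
p=load('s19')[0]; cv2.imwrite('pics/s19c.png',cv2.resize(p[120:240,220:370],None,fx=5,fy=5)[:,:,::-1])
a=np.radians(TY)
for f in ['w19','s19']:
  p,X=cloud(f); P0=X.reshape(-1,3)
  for n,c0,r,z0,z1 in [('amber',(.4845,.2505),.0315,.04,.075),('clear',(.5014,.1096),.0265,.04,.06),('red',(.4604,.176),.0195,.04,.065),('white',(.5243,.1837),.0205,.04,.068)]:
    P=P0[np.isfinite(P0[:,0])&(np.hypot(P0[:,0]-c0[0],P0[:,1]-c0[1])<r+.01)&(P0[:,2]>z0)&(P0[:,2]<z1)]
    if len(P)<20: print(n,len(P)); continue
    s=least_squares(lambda c:np.hypot(P[:,0]-c[0],P[:,1]-c[1])-r,c0,loss='soft_l1',f_scale=.002); q=s.x-TC
    C=P0[np.isfinite(P0[:,0])&(np.hypot(P0[:,0]-c0[0],P0[:,1]-c0[1])<r)]
    print(f,n,'tray xy',(q@[np.cos(a),np.sin(a)]).round(4),(q@[-np.sin(a),np.cos(a)]).round(4),len(P),'top z',np.percentile(C[:,2],99).round(4))
E
```

```text
t: 46.6
eef_pos: [0.5257, 0.1839, 0.2466]
tool_rot: [0.0, 0.663, 0.749, 0.003]
contact_force: [0.1, 0.7, -0.3]
gripper_width: 0.422
t: 47.35
eef_pos: [0.5456, 0.0015, 0.294]
tool_rot: [-0.0, 0.665, 0.747, -0.0]
contact_force: [-0.5, 0.8, -0.5]
gripper_width: 0.418
t 47.50 pos [0.5458 0.0058 0.2935] grip 0.036 F [-0.2  0.4  0.2] q7 0.25
turn deg [-0.04 -0.05  0.22]
shift now-axes [ 0.1785 -0.0242 -0.0063]  target-axes [ 0.1784 -0.0248 -0.0065]
amber 0
w19 clear tray xy 0.0006 -0.0715 71 top z 0.099
w19 red tray xy -0.031 -0.0009 71 top z 0.0483
w19 white tray xy 0.0333 -0.0 71 top z 0.0525
s19 amber tray xy 0.0019 0.0711 85 top z 0.1306
s19 clear tray xy 0.002 -0.0719 70 top z 0.1011
s19 red tray xy -0.0301 -0.0019 64 top z 0.0958
s19 white tray xy 0.0341 -0.0002 24 top z 0.102
```

View pics/w19.png

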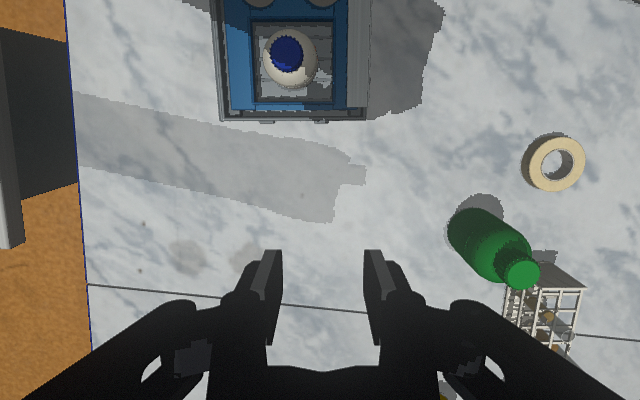

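View pics/s19c.png

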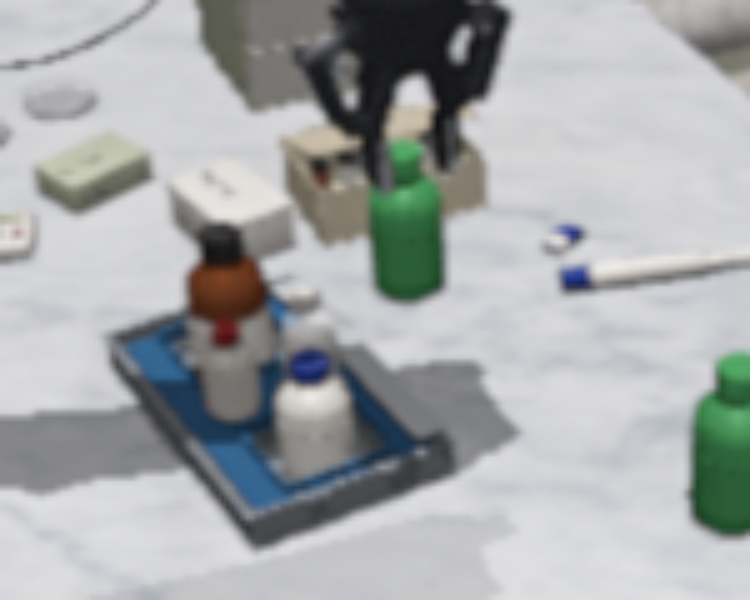

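View pics/t19.png

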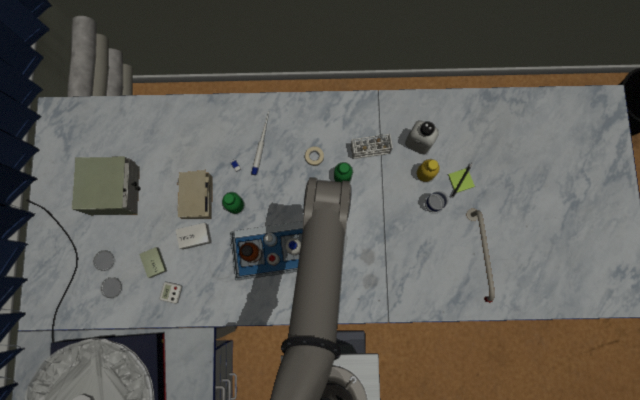

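```bash
python3 - <<'E'
from h import *
a=np.radians(TY)
for f in ['w18','w19']:
    p,X=cloud(f); hsv=cv2.cvtColor(p,cv2.COLOR_RGB2HSV); z=X[...,2]
    m=(hsv[...,0]>95)&(hsv[...,0]<115)&(hsv[...,1]>150)&(z<.029)&(z>.01)
    P=X[m];Q=P[:,:2]-TC; x=Q@[np.cos(a),np.sin(a)]
    for b in [(-.07,-.05),(.046,.057)]: print(f,b,np.median(P[(x>b[0])&(x<b[1]),2]))
p0=load('top0')[0].astype(int);p1=load('t19')[0].astype(int)
for n,(u,v) in dict(beaker=(436,200),tape=(314,156),g1=(232,202),g2=(343,173),y=(428,170),carton=(193,235),box=(194,195)).items():
    print(n,abs(p0-p1)[v-12:v+12,u-12:u+12].mean().round(1))
bot.hand_in()
E
```

```text
w18 (-0.07, -0.05) 0.023758800096597255
w18 (0.046, 0.057) 0.02371393336025046
w19 (-0.07, -0.05) 0.023567373705744604
w19 (0.046, 0.057) 0.02359031764832692
beaker 2.9
tape 3.6
g1 2.6
g2 5.9
y 2.8
carton 4.1
box 3.3
the job is handed in; nothing more can be done
```

The titration tray is made up and handed in at about 47.5 s of the 125 s allowed. I fitted the insert first, then placed the brown, blue-capped, red-capped and white-capped bottles in that order, each lowered to light contact and let go. The hand-in reported no verdict.

**Last checks:**
- **Insert:** it went in tilted 10° under the lip and now lies flat. Its top reads z ≈ 23.7 mm near both the near and the far edge, against 24 mm expected.
- **Bottle positions:** these are the tray positions from the last pictures, in mm:

| Bottle | x | y | Place |
|---|---|---|---|
| Brown | 2 | 71 | left bay |
| Blue-capped | 1 | -72 | right bay |
| Red-capped | -31 | -1 | bridge, front |
| White-capped | 33 | 0 | bridge, behind |

- **Upright:** all four look upright in the side picture. This was judged by eye; I did not measure their tilt.
- **Bystanders:** the before-and-after top pictures show no visible change at the beaker, tape roll, carton or the green and yellow look-alikes. The arm hid part of the bench in the second picture.

**Checks that failed or disagreed:**
- The brown bottle was outside the final wrist picture, so its position rests on the side camera alone.
- The fixed cameras differed from the wrist camera by about 1–6 mm. I used the wrist values wherever I had them.

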